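# Check a bearing housing for square on two sides

## Robot

A 6-joint arm with a two-finger parallel gripper is mounted at the origin on the work surface. World frame = base frame: x ahead of the robot, y to its left, z up, the work surface at z = 0. Lengths are in m, angles in rad, forces in N, time in s.
With the tool pointing down it reaches from about 0.4 to 0.825 m from the base axis. Payload 7 kg.
Tool frame: the origin (TCP) lies at the very end of the fingers, on their centre line; the grasp point (between the pads) lies 19 mm behind it (grip_depth is the distance from the TCP to the grasp point, in m); z points along the fingers, y is the direction in which the jaws open and shut (so a half turn about z gives the same grasp; the last joint's range is limited). The gripper opens to 88 mm and grips with 3 to 60 N. Pads are 19 mm wide; open, the fingers measure 130 mm over their backs; the gripper's body (78 mm by 193 mm) begins 47 mm behind the grasp point.
Start: joints at [-0.861, 0.359, 0.012, 0, -1.224, -0.288], TCP at [0.276, -0.616, 0.227] pointing down, gripper open.
Joint ranges: [-3.07, 3.07], [-1.43, 2.12], [-1.02, 1.25], [-3.03, 1.67], [-3.05, -0], [-3.03, 3.03]. Speed limits (rad/s): [2.39, 2.39, 3.01, 3.14, 3.14, 3.14].

## Interface

Orientations are given as [roll, pitch, yaw] about the fixed x, y, z axes, in that order (R = Rz(yaw) Ry(pitch) Rx(roll)).
In Python, from station import get_state, grab_frame, get_calibration, job_done, grip_depth gives the robot as it stands. The module is installed in compiled form; this text tells all that it offers.
- The arm moves only by the shell command python3 -m crank 'ROWS' [FORCE]. ROWS is JSON, a list of rows, each an object with "turn": the turn, a rotation vector about the tool's x, y, z each as a share of 2 pi rad, from -1 to 1, a list of three; "slide": the shift along the tool's x, y, z each as a share of 0.5 m, from -1 to 1, a list of three; "fingers": the opening, from -1 (shut) to 1 (fully open). A call has 1 to 5 rows; each row is the pose to reach, as a shift and turn from the pose commanded when the call began, along the tool's axes at that moment, turning the shorter way round; what a row does not reach only later rows make up. A row lasts 1/12 s, in which the tool goes at most 41.7 mm and 7.16 degrees, less where a joint would pass 70% of its speed; a pose out of reach is approached as far as the arm can. A call with a number of a shift or a turn outside -1 to 1 is refused whole. A call with a gripper value outside its range is refused whole. The fingers move at their own pace and stop on an object; FORCE is the grip in N (left out, the last holds). Time passes only in rows, so rows that repeat a pose let the fingers close. It gives the time, the measured TCP pose, the force and the opening at its end, in the units of the state.
- get_state(): the state, without advancing time (a new reading comes with each control period).
- grab_frame(name): name is "side" or "top"; returns the picture (480x640x3 uint8, red, green, blue); there is no depth.
- get_calibration(name): a dict with "K" (3x3 intrinsics, pixels), "pose" (4x4, takes a point from camera to world coordinates). Camera axes: x right, y up, looking along -z (the intrinsics and any distortion apply to the point x, -y, -z); pixel columns grow to the right and rows downward; lengths in m; the calibration is good to about 2 mm. A picture is of the moment at which its call begins. get_calibration takes no time and is no camera call.
- job_done(): hands the job in, once; it reports no verdict.
The state is a dict: "t": time; "q": joint angles; "qd": joint speeds; "joint_efforts": joint torques, N m; "eef_pos": TCP position; "ee_rot": TCP orientation; "force": force on the tool from outside, world axes, zero at the start; "moment": the same for the moment, N m; "width": finger opening in m.
Only numpy, scipy, OpenCV 4.12 (cv2) and the standard library are available. Lean on these libraries where they do the work, as an engineer would, in place of code of your own. Each camera call takes 0.05 s, during which the arm holds its last target.

## Task

Check the aluminium bearing housing on the bench squareness gauge. First stand it on the gauge's base with its slotted side up and slide one of its plain sides square against the middle of the nose bar, so that the dial's plunger is pushed in, and keep it there about a second; then take it back, turn it a quarter turn about its bore so that the slotted side meets the nose and plunger instead, and leave it standing there, let go and flush against the nose. Handle it gently, with no hard knocks against the gauge, and leave the other things on the table where they are.

Things in the scene. Friction and masses are not known exactly. Their poses are not given: they have to be found in the camera images.
- housing: Bearing housing, bare aluminium, about 0.55 kg: block 80 x 80 mm, 45 mm thick, a 36 mm bore through the middle of its broad faces. Of its four narrow sides (80 x 45) three are plain, one is slotted. Origin at the block's centre; y along the bore, z out through the slotted side, x out through a plain side. Starts upright on the table, slot up, origin 40 mm above it; grip it across the 45 mm.
- slot (a point): Middle of the housing's slotted side, at that side's surface, 40 mm from the housing's centre along its z. The slot there is 24 mm wide, 14 mm deep and runs across the whole 45 mm thickness. Axes as the housing.
- gauge: Squareness gauge, fixed: ground metal base 365 x 150 mm, top 30 mm above the table. Origin on the table, x along the base to the column, z up. Base from x = -190 to 175 mm; nose face at x = 30, so 220 mm lies free before it. Behind the nose: its block (50 mm wide, 24 high), a level dial indicator (case 59 mm across, top 74 mm above the base, x = 72 to 131), a column at x = 152, 110 mm tall.
- nose (a point): The nose, the fixed stop: a level steel bar 12 mm thick, 44 mm long, across the base, its axis 10 mm above it. This point lies on the base's top face straight below the bar's front, on the centre line. x points towards the column (the way to push), y along the bar, z up. A housing side that is home touches the bar and stands upright at x = 0 of this frame.
- plunger (a joint): How far the dial's plunger is pushed in, in m: 0 when free, about 0.004 when a housing side is home against the nose. Travel 0.010; light spring, 0.9 N free and 1.5 N at 4 mm.
- plunger_tip (a point): Tip of the plunger (8 mm ball end), 62 mm above the base on its centre line; when free it stands 4 mm in front of the nose face. x as for the nose.
- cup: Bystander: white paper cup, 74 mm across, 85 mm tall, origin at the centre of its underside.
- wheel: Bystander: robot kit wheel with a black tyre lying flat, 100 mm across, 28 mm thick, origin at the centre of its underside.
- tray: Bystander: teal kit tray with coloured parts, 180 x 240 x 45 mm, origin at the centre of its underside.
Not all that is in view belongs to the job. What is shaped like the housing but green or orange is not meant.

How it is judged:
By the outcome, as a careful person would: the job done as asked, in the order asked, and still so for the second after the job is handed in, with the robot touching nothing.
It also fails if it takes over 62 s, if anything falls off the work surface, if the arm or the gripper's body presses on something with over 40 N, if the wrist force passes 120 N, or if a joint passes its speed limit or range.

## Working session

There is one attempt and no reset: what is moved stays moved. The work goes in short steps, Python scripts to look and compute and a shell command to move; the robot and the scene stay as the last step left them, time stands still between calls to the robot, and variables do not carry over. Pictures are saved under pics/ and viewed, and the job is handed in when it is done.

```bash
mkdir -p pics; ls; python3 - <<'E'
from station import *
import cv2
print(get_state(), grip_depth)
for n in("side","top"):
    c=get_calibration(n);print(n,c)
    cv2.imwrite(f"pics/{n}0.png",grab_frame(n)[:,:,::-1])
E
```

```text
pics
{'t': 0.0, 'q': array([-8.60913058e-01,  3.59374701e-01,  1.10676436e-02, -3.40699776e-04,
       -1.22409784e+00, -2.88095634e-01]), 'qd': array([ 5.02939289e-04,  1.46657704e-03, -5.03909877e-04,  3.31571359e-05,
        1.52998140e-04,  5.55285811e-04]), 'joint_efforts': array([-1.19537628e-03, -5.82718670e+01,  2.93055439e+01,  6.99739069e+00,
        6.70002846e-03, -2.31056301e-04]), 'eef_pos': array([ 0.27611192, -0.61541319,  0.22563609]), 'ee_rot': array([ 3.13995937e+00, -1.50000179e-04, -2.71992092e+00]), 'force': array([-0.58035537,  0.17194978, -0.01046051]), 'moment': array([ 0.03039891, -0.03354061, -0.00352529]), 'width': 0.08734031275810716} 0.0188
side {'K': array([[534.00529512,   0.        , 324.49147684],
       [  0.        , 534.00529512, 237.2800488 ],
       [  0.        ,   0.        ,   1.        ]]), 'pose': array([[-0.8652892 ,  0.24578504, -0.43688021,  0.05180202],
       [-0.50113249, -0.40351816,  0.76553205,  0.8644816 ],
       [ 0.01186723,  0.88134148,  0.47233078,  0.61754566],
       [ 0.        ,  0.        ,  0.        ,  1.        ]])}
top {'K': array([[550.57543624,   0.        , 321.03128232],
       [  0.        , 550.57543624, 238.38262783],
       [  0.        ,   0.        ,   1.        ]]), 'pose': array([[ 0.02663308,  0.99503118, -0.09593551,  0.44639228],
       [-0.99954259,  0.0251319 , -0.01682249, -0.0177251 ],
       [-0.01432786,  0.09633966,  0.99524539,  1.23224023],
       [ 0.        ,  0.        ,  0.        ,  1.        ]])}
```

View pics/side0.png

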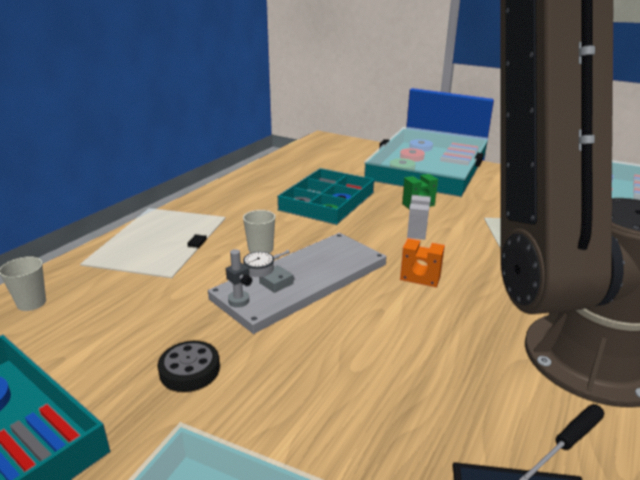

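View pics/top0.png

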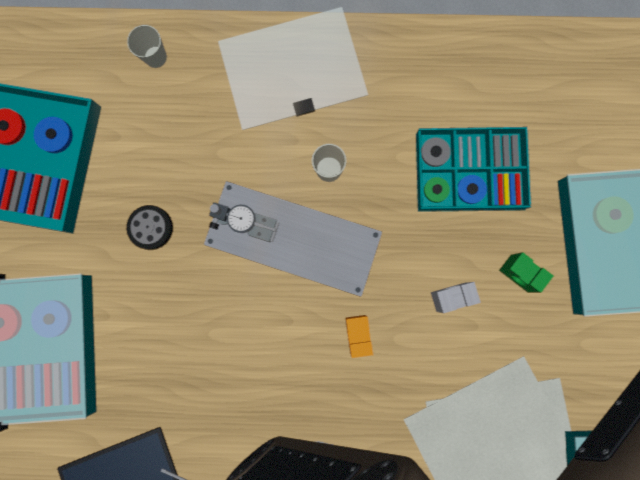

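Side view: grey housing at about (419,217), gauge centre (298,278). Top view: housing about (456,297), gauge base about (293,238) with its dial at (240,218). Zooming in to measure.

```bash
python3 - <<'E'
import cv2
t=cv2.imread("pics/top0.png");s=cv2.imread("pics/side0.png")
cv2.imwrite("pics/c1.png",cv2.resize(t[170:310,195:395],None,fx=4,fy=4,interpolation=cv2.INTER_CUBIC))
cv2.imwrite("pics/c2.png",cv2.resize(t[240:330,420:560],None,fx=5,fy=5,interpolation=cv2.INTER_CUBIC))
cv2.imwrite("pics/c3.png",cv2.resize(s[160:300,370:470],None,fx=4,fy=4,interpolation=cv2.INTER_CUBIC))
E
```

```text
(no output)
```

View pics/c1.png

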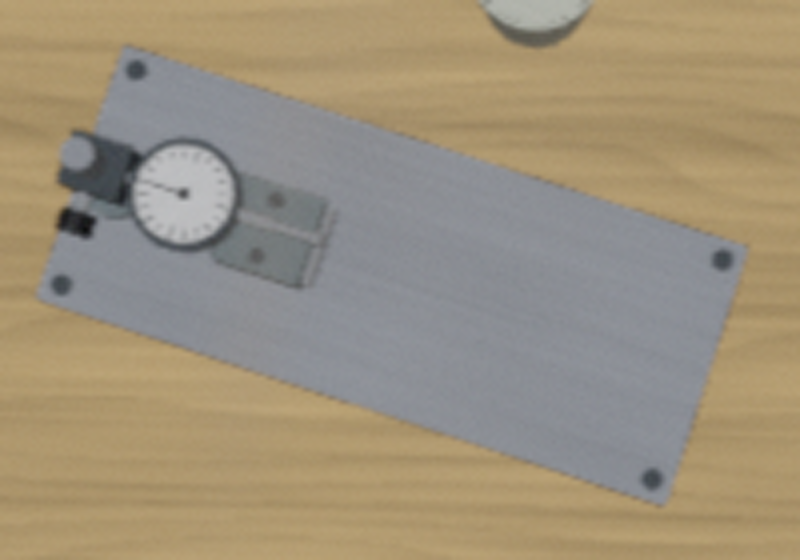

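View pics/c2.png

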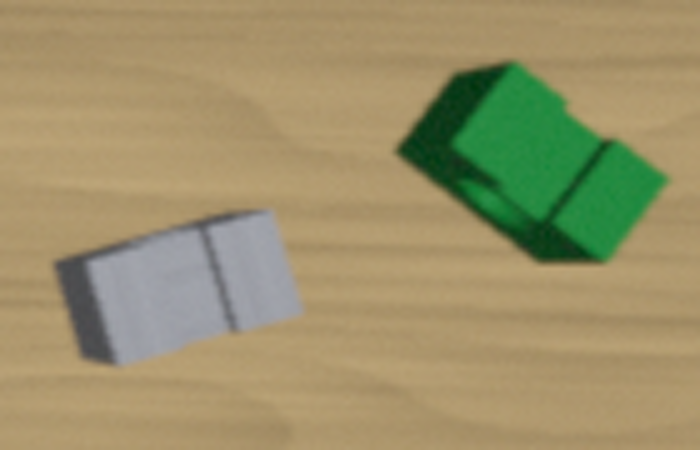

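View pics/c3.png

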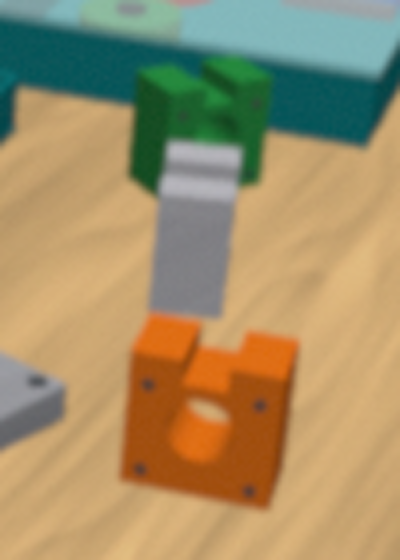

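```bash
cat > h.py <<'E'
import numpy as np
from station import *
def ray(n,p):
    c=get_calibration(n);K=c["K"];T=c["pose"]
    d=np.array([(p[0]-K[0,2])/K[0,0],-(p[1]-K[1,2])/K[1,1],-1.]);return T[:3,3],T[:3,:3]@d
def onz(n,p,z):
    o,d=ray(n,p);return o+d*(z-o[2])/d[2]
def proj(n,X):
    c=get_calibration(n);K=c["K"];T=c["pose"];q=T[:3,:3].T@(np.asarray(X)-T[:3,3])
    return np.array([K[0,0]*q[0]/-q[2]+K[0,2],K[1,1]*-q[1]/-q[2]+K[1,2]])
def fit2(L,W):
    L=np.array(L)[:,:2];W=np.array(W)[:,:2];lc=L.mean(0);wc=W.mean(0);l=L-lc;w=W-wc
    a=np.arctan2((l[:,0]*w[:,1]-l[:,1]*w[:,0]).sum(),(l*w).sum())
    R=np.array([[np.cos(a),-np.sin(a)],[np.sin(a),np.cos(a)]]);t=wc-R@lc
    return t,a,np.linalg.norm(W-(L@R.T+t),axis=1)*1000
E
python3 - <<'E'
from h import *
g=[np.array(p)/4+[195,170] for p in[(126,46),(748,246),(664,506),(38,298)]]
W=[onz("top",p,.03) for p in g]
# gauge x to column(left in img). y = z x x : 
t,a,r=fit2([(.175,-.075),(-.19,-.075),(-.19,.075),(.175,.075)],W);print("gauge",t,a,np.degrees(a),r)
c,s=np.cos(a),np.sin(a)
t2,a2,r2=fit2([(.175,.075),(-.19,.075),(-.19,-.075),(.175,-.075)],W);print("alt",t2,a2,r2)
h=[np.array(p)/5+[420,240] for p in[(87,262),(272,210),(302,313),(118,366)]]
W=[onz("top",p,.08) for p in h]
print(np.round(W,4))
for L in ([(.04,-.0225),(-.04,-.0225),(-.04,.0225),(.04,.0225)],[(.04,.0225),(-.04,.0225),(-.04,-.0225),(.04,-.0225)]):
    t,a,r=fit2(L,W);print("h",t,a,np.degrees(a),r)
for n,z,p in[("cup",0.085,(328,158)),("wheel",.028,(150,227)),("orange",.08,(358,332)),("green",.08,(530,270))]:
    print(n,onz("top",p,z))
E
```

```text
gauge [0.56336924 0.07122269] 1.2794417997779857 73.30661525990068 [2.0719294  1.63686986 1.96016653 2.09306388]
alt [0.56336667 0.07122346] 1.2797986263007082 [148.95273987 149.65546265 149.73524285 148.87742421]
[[ 0.4509 -0.2429  0.08  ]
 [ 0.4745 -0.3194  0.08  ]
 [ 0.4322 -0.3318  0.08  ]
 [ 0.4084 -0.2559  0.08  ]]
h [ 0.44150067 -0.28748301] 1.8700335439722595 107.14502961750252 [0.3921042  0.45660083 0.73617831 0.19695545]
h [ 0.44150067 -0.28748301] 1.8769752122256482 107.54275791120165 [44.90995971 44.31191429 44.67747669 44.54583721]
cup [ 0.72876506 -0.00855953  0.085     ]
wheel [0.57820739 0.38154484 0.028     ]
orange [ 0.36506907 -0.07981626  0.08      ]
green [ 0.50239251 -0.43454177  0.08      ]
```

```bash
python3 - <<'E'
from h import *
import cv2
s=cv2.imread("pics/side0.png");t=cv2.imread("pics/top0.png")
def fr(o,a,pts): 
    c,S=np.cos(a),np.sin(a);return [np.array([o[0]+c*x-S*y,o[1]+S*x+c*y,z]) for x,y,z in pts]
g=fr((.5634,.0712),1.2794,[(.175,-.075,.03),(-.19,-.075,.03),(-.19,.075,.03),(.175,.075,.03),(.03,-.022,.04),(.03,.022,.04),(.026,0,.092)])
h=fr((.4415,-.2875),1.870,[(.04,-.0225,.08),(-.04,-.0225,.08),(-.04,.0225,.08),(.04,.0225,.08),(.04,-.0225,0),(.04,.0225,0)])
S=4
for im,n,(x0,y0,x1,y1),o in((s,"side",(200,210,400,335),"s1"),(s,"side",(380,170,450,260),"s2"),(t,"top",(200,175,400,300),"t1")):
    k=8 if o=="s2" else 4
    c=cv2.resize(im[y0:y1,x0:x1],None,fx=k,fy=k,interpolation=cv2.INTER_CUBIC)
    for P in g+h:
        p=(proj(n,P)-[x0,y0]+.5)*k
        cv2.circle(c,tuple(int(v) for v in p),3,(0,0,255),-1)
    cv2.imwrite(f"pics/{o}.png",c)
E
```

```text
(no output)
```

View pics/s1.png

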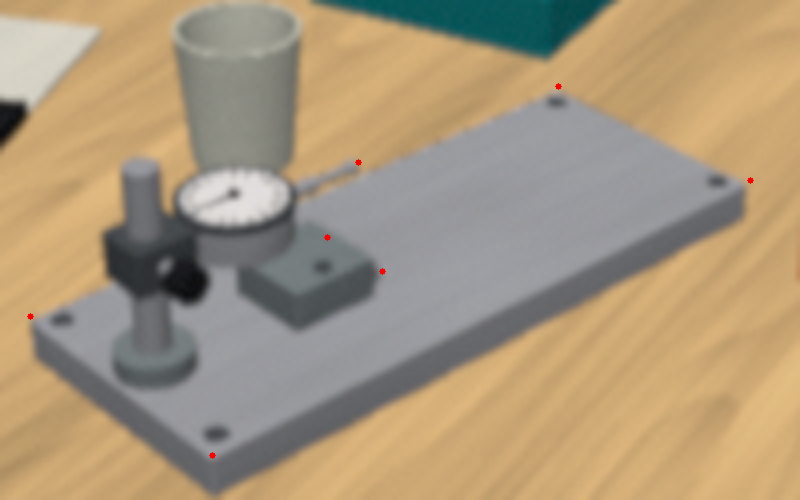

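View pics/s2.png

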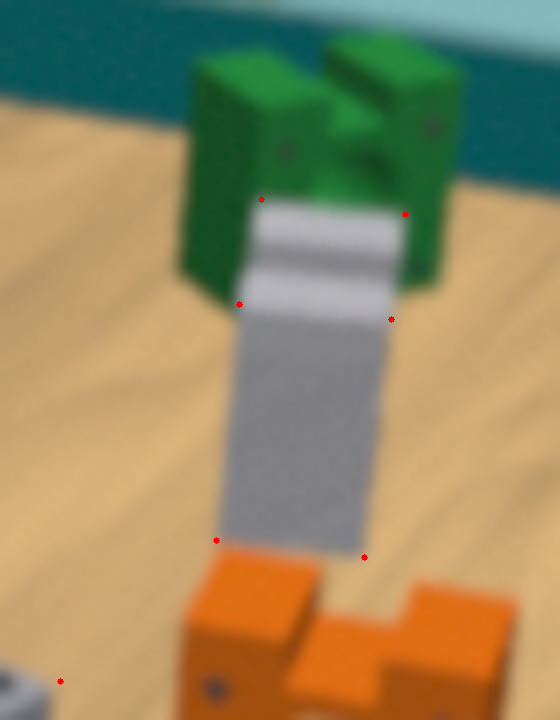

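View pics/t1.png

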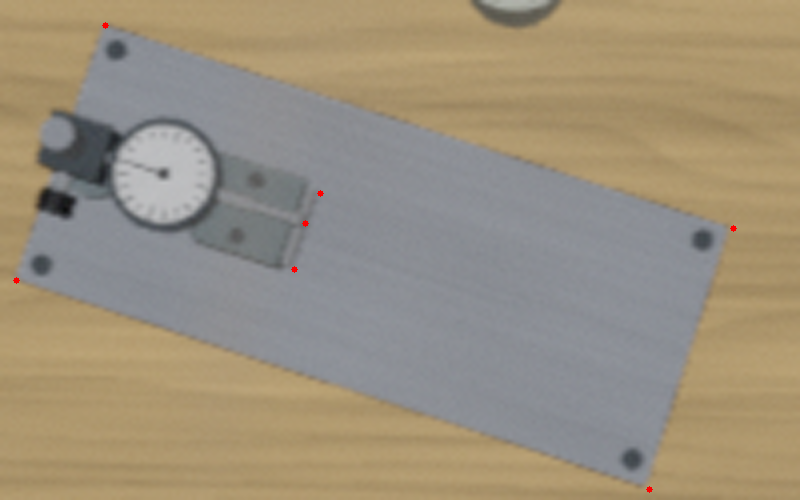

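Predictions in both views line up with the housing and gauge to about 2 mm (base corners (558,86)/(750,180) in the side crop are 2–3 mm off). Next, a planner that prints the slide and turn for a target.

```bash
cat > plan.py <<'E'
import sys
from h import *
from scipy.spatial.transform import Rotation as Ro
# usage: plan.py x y z yawdeg [tilt deg about world axis given by angle]
a=[float(v) for v in sys.argv[1:]]
s=get_state();R=Ro.from_euler("xyz",s["ee_rot"]);
T=Ro.from_euler("xyz",[np.pi,0,np.radians(a[3])])
if len(a)>4: # tilt about world horizontal axis at angle a[5] by a[4]
    ax=np.radians(a[5]);T=Ro.from_rotvec(np.radians(a[4])*np.array([np.cos(ax),np.sin(ax),0]))*T
d=R.inv().apply(np.array(a[:3])-s["eef_pos"]);w=(R.inv()*T).as_rotvec()
print("slide",np.round(d/.5,4),"turn",np.round(w/2/np.pi,4),"rows>=",round(max(np.linalg.norm(d)/.0417,np.degrees(np.linalg.norm(w))/7.16),1))
print("now",s["t"],s["eef_pos"].round(4),np.degrees(s["ee_rot"]).round(2),"F",s["force"].round(2),"w",s["width"].round(4),"q",s["q"].round(2))
E
python3 plan.py 0.448 -0.3085 0.18 -72.9
```

```text
slide [-0.5649  0.4193  0.0919] turn [ 2.000e-04  2.000e-04 -2.304e-01] rows>= 11.6Traceback (most recent call last):
  File "plan.py", line 12, in <module>
    print("now",s["t"],s["eef_pos"].round(4),np.degrees(s["ee_rot"]).round(2),"F",s["force"].round(2),"w",s["width"].round(4),"q",s["q"].round(2))
                                                                                                          ^^^^^^^^^^^^^^^^
AttributeError: 'float' object has no attribute 'round'
```

```bash
sed -i 's/s\["width"\].round(4)/round(float(s["width"]),4)/' plan.py
R='x'; python3 -m crank '[{"turn":[0,0,-0.2304],"slide":[-0.565,0.419,0.092],"fingers":1},{"turn":[0,0,-0.2304],"slide":[-0.565,0.419,0.092],"fingers":1},{"turn":[0,0,-0.2304],"slide":[-0.565,0.419,0.092],"fingers":1},{"turn":[0,0,-0.2304],"slide":[-0.565,0.419,0.092],"fingers":1},{"turn":[0,0,-0.2304],"slide":[-0.565,0.419,0.092],"fingers":1}]' 60
python3 plan.py 0.448 -0.3085 0.18 -72.9
```

```text
t: 0.52
eef_pos: [0.3775, -0.4339, 0.1989]
ee_rot: [3.141, 0.0, -2.089]
force: [1.7, -0.1, 0.7]
width: 0.0878
slide [-0.2876  0.0018  0.0379] turn [ 1.0e-04  1.0e-04 -1.3e-01] rows>= 6.5
now 0.5167 [ 0.3775 -0.4339  0.1989] [ 1.7997e+02  1.0000e-02 -1.1970e+02] F [ 1.69 -0.14  0.72] w 0.0878 q [-0.51  0.22 -0.25 -0.   -1.1  -0.  ]
```

```bash

python3 -m crank '[{"turn":[0,0,-0.13],"slide":[-0.2876,0.0018,0.038],"fingers":1},{"turn":[0,0,-0.13],"slide":[-0.2876,0.0018,0.038],"fingers":1},{"turn":[0,0,-0.13],"slide":[-0.2876,0.0018,0.038],"fingers":1},{"turn":[0,0,-0.13],"slide":[-0.2876,0.0018,0.038],"fingers":1},{"turn":[0,0,-0.13],"slide":[-0.2876,0.0018,0.038],"fingers":1}]'
python3 plan.py 0.448 -0.3085 0.13 -72.9
```

```text
t: 0.93
eef_pos: [0.4499, -0.3073, 0.1798]
ee_rot: [3.141, 0.001, -1.46]
force: [-0.3, -0.8, -0.5]
width: 0.0878
slide [0.0021 0.0039 0.0996] turn [ 0.0001  0.0002 -0.0298] rows>= 1.5
now 0.9333 [ 0.4499 -0.3073  0.1798] [ 1.7996e+02  5.0000e-02 -8.3650e+01] F [-0.3  -0.75 -0.46] w 0.0878 q [-0.24  0.18 -0.34 -0.   -1.05  0.35]
```

```bash

python3 -m crank '[{"turn":[0,0,-0.03],"slide":[0.002,0.004,0.1],"fingers":1},{"turn":[0,0,-0.03],"slide":[0.002,0.004,0.1],"fingers":1},{"turn":[0,0,-0.03],"slide":[0.002,0.004,0.1],"fingers":1}]'
python3 plan.py 0.448 -0.3085 0.035 -72.9
```

```text
t: 1.18
eef_pos: [0.4445, -0.3107, 0.1275]
ee_rot: [3.137, 0.004, -1.278]
force: [-0.2, -1.2, 0.4]
width: 0.0877
slide [-0.0015 -0.0088  0.1849] turn [ 0.0007  0.0006 -0.001 ] rows>= 2.2
now 1.1833 [ 0.4445 -0.3107  0.1275] [179.73   0.21 -73.25] F [-0.24 -1.25  0.4 ] w 0.0877 q [-0.25  0.23 -0.41 -0.   -0.93  0.54]
```

```bash
python3 - <<'E'
from h import *
import cv2
cv2.imwrite("pics/s3.png",cv2.resize(grab_frame("side")[120:300,330:530,::-1],None,fx=4,fy=3.3))
E
```

```text
(no output)
```

View pics/s3.png

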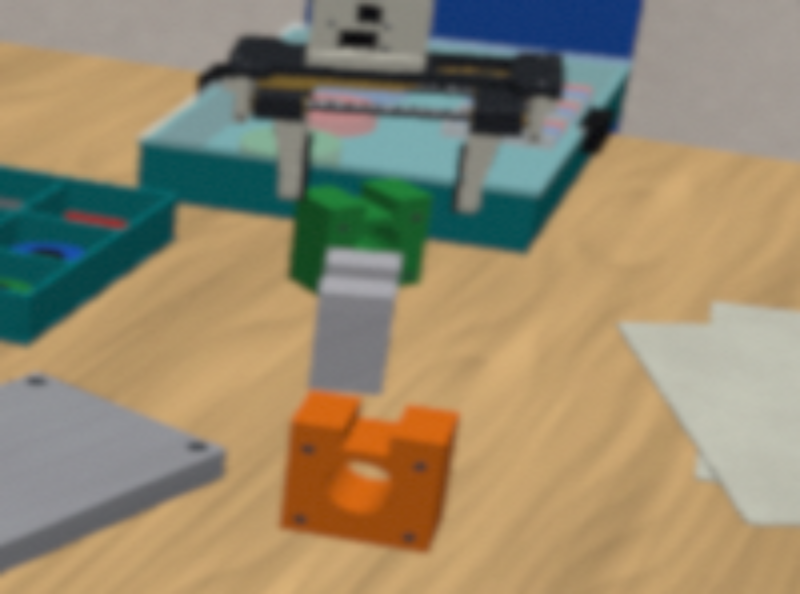

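The side crop shows the open fingers at (290,150) and (475,165), straddling the grey housing at (355,320), roughly centred. Descending.

```bash

python3 -m crank '[{"turn":[0,0,0],"slide":[0,-0.004,0.1],"fingers":1},{"turn":[0,0,0],"slide":[0,-0.004,0.185],"fingers":1},{"turn":[0,0,0],"slide":[0,-0.004,0.185],"fingers":1},{"turn":[0,0,0],"slide":[0,-0.004,0.185],"fingers":1},{"turn":[0,0,0],"slide":[0,-0.004,0.185],"fingers":1}]'
python3 plan.py 0.448 -0.3085 0.035 -72.9
```

```text
t: 1.65
eef_pos: [0.4494, -0.3119, 0.0394]
ee_rot: [3.142, -0.001, -1.282]
force: [0.2, 0.7, 1.6]
width: 0.0875
slide [-0.0074  0.0007  0.0089] turn [ 0.     -0.0001 -0.0015] rows>= 0.1
now 1.65 [ 0.4494 -0.3119  0.0394] [ 1.800e+02 -5.000e-02 -7.345e+01] F [0.19 0.66 1.57] w 0.0875 q [-0.25  0.35 -0.5   0.   -0.72  0.54]
```

```bash

python3 -m crank '[{"turn":[0,0,0.0015],"slide":[-0.0074,0,0.006],"fingers":0.2},{"turn":[0,0,0.0015],"slide":[-0.0074,0,0.006],"fingers":-0.2},{"turn":[0,0,0.0015],"slide":[-0.0074,0,0.006],"fingers":-1},{"turn":[0,0,0.0015],"slide":[-0.0074,0,0.006],"fingers":-1},{"turn":[0,0,0.0015],"slide":[-0.0074,0,0.006],"fingers":-1}]' 55
python3 -m crank '[{"turn":[0,0,0],"slide":[0,0,0],"fingers":-1},{"turn":[0,0,0],"slide":[0,0,0],"fingers":-1},{"turn":[0,0,0],"slide":[0,0,-0.04],"fingers":-1},{"turn":[0,0,0],"slide":[0,0,-0.08],"fingers":-1},{"turn":[0,0,0],"slide":[0,0,-0.12],"fingers":-1}]' 55
python3 plan.py 0.448 -0.3085 0.035 -72.9
```

```text
t: 2.07
eef_pos: [0.4479, -0.3079, 0.0359]
ee_rot: [-3.14, -0.001, -1.291]
force: [-0.5, 0.4, 0.1]
width: 0.0598
t: 2.48
eef_pos: [0.4464, -0.3074, 0.0947]
ee_rot: [3.139, 0.002, -1.291]
force: [0.8, 0.2, -3.7]
width: 0.0445
slide [ 0.0033 -0.0027  0.1194] turn [ 0.0004  0.0003 -0.003 ] rows>= 1.4
now 2.4833 [ 0.4464 -0.3074  0.0947] [ 1.7987e+02  1.0000e-01 -7.3970e+01] F [ 0.75  0.21 -3.7 ] w 0.0445 q [-0.24  0.27 -0.45 -0.   -0.85  0.52]
```

```bash

python3 -m crank '[{"turn":[0,0,0],"slide":[0,0,-0.08],"fingers":-1},{"turn":[0,0,0],"slide":[0,0,-0.08],"fingers":-1},{"turn":[0,0,0],"slide":[0,0,-0.08],"fingers":-1}]'
python3 - <<'E'
from h import *
import cv2
for n in("side","top"):cv2.imwrite(f"pics/{n}1.png",grab_frame(n)[:,:,::-1])
E
python3 plan.py 0.540 -0.0068 0.14 -106.7
```

```text
t: 2.73
eef_pos: [0.4484, -0.308, 0.1368]
ee_rot: [-3.138, -0.002, -1.291]
force: [-1.0, 0.1, -5.3]
width: 0.0446
slide [-0.5258 -0.3457 -0.0117] turn [0.0003 0.0002 0.0909] rows>= 7.5
now 2.8333 [ 0.4464 -0.3072  0.1339] [ 1.7993e+02  1.0000e-01 -7.3990e+01] F [-0.93  0.77 -4.99] w 0.045 q [-0.24  0.22 -0.41 -0.   -0.94  0.52]
```

View pics/side1.png

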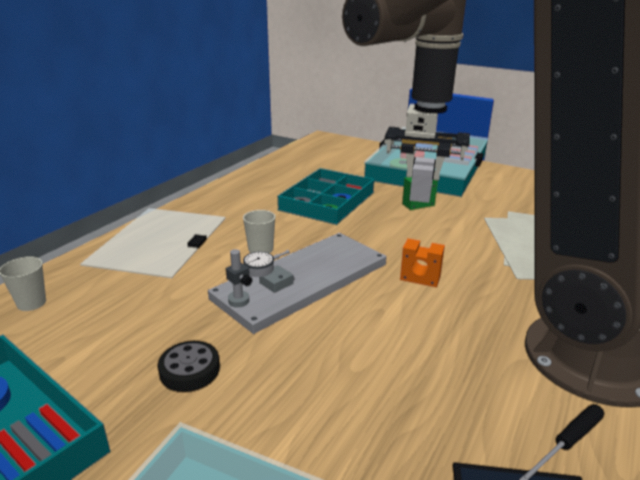

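The housing is held level and clear of the table at (423,182). Carrying it to the gauge.

```bash

python3 -m crank '[{"turn":[0,0,0.012],"slide":[-0.07,-0.046,-0.01],"fingers":-1},{"turn":[0,0,0.024],"slide":[-0.14,-0.092,-0.012],"fingers":-1},{"turn":[0,0,0.036],"slide":[-0.21,-0.138,-0.012],"fingers":-1},{"turn":[0,0,0.048],"slide":[-0.28,-0.184,-0.012],"fingers":-1},{"turn":[0,0,0.06],"slide":[-0.35,-0.23,-0.012],"fingers":-1}]'
python3 plan.py 0.540 -0.0068 0.14 -106.7
```

```text
t: 3.25
eef_pos: [0.5079, -0.1074, 0.1392]
ee_rot: [3.138, -0.0, -1.672]
force: [0.7, 0.1, -5.6]
width: 0.0447
slide [-0.2067 -0.0435 -0.0019] turn [ 0.0006 -0.0001  0.0302] rows>= 2.5
now 3.25 [ 0.5079 -0.1074  0.1392] [ 1.7979e+02 -3.0000e-02 -9.5820e+01] F [ 0.72  0.11 -5.62] w 0.0447 q [ 0.17  0.18 -0.45 -0.   -0.94 -0.27]
```

```bash

python3 -m crank '[{"turn":[0,0,0.012],"slide":[-0.07,-0.015,0],"fingers":-1},{"turn":[0,0,0.024],"slide":[-0.14,-0.03,0],"fingers":-1},{"turn":[0,0,0.03],"slide":[-0.2,-0.043,0],"fingers":-1},{"turn":[0,0,0.03],"slide":[-0.2,-0.043,0],"fingers":-1},{"turn":[0,0,0.03],"slide":[-0.2,-0.043,0],"fingers":-1}]'
python3 plan.py 0.540 -0.0068 0.0655 -106.7
```

```text
t: 3.67
eef_pos: [0.5393, -0.0103, 0.1389]
ee_rot: [3.138, -0.002, -1.854]
force: [-0.7, -0.4, -5.0]
width: 0.0447
slide [-7.300e-03  1.000e-04  1.467e-01] turn [ 0.0006 -0.0003  0.0014] rows>= 1.8
now 3.6667 [ 0.5393 -0.0103  0.1389] [ 1.7979e+02 -1.1000e-01 -1.0620e+02] F [-0.74 -0.4  -5.02] w 0.0447 q [ 0.34  0.22 -0.4  -0.   -0.95 -0.63]
```

```bash

python3 -m crank '[{"turn":[0,0,0.0014],"slide":[-0.003,0,0.06],"fingers":-1},{"turn":[0,0,0.0014],"slide":[-0.003,0,0.12],"fingers":-1},{"turn":[0,0,0.0014],"slide":[-0.003,0,0.132],"fingers":-1},{"turn":[0,0,0.0014],"slide":[-0.003,0,0.132],"fingers":-1}]'
python3 - <<'E'
from h import *
import cv2
for n,(x0,y0,x1,y1) in(("side",(200,160,420,325)),("top",(200,150,400,300))):cv2.imwrite(f"pics/{n}2.png",cv2.resize(grab_frame(n)[y0:y1,x0:x1,::-1],None,fx=3.6,fy=3.6,interpolation=cv2.INTER_CUBIC))
E
python3 plan.py 0.540 -0.0068 0.0655 -106.7
```

```text
t: 4.0
eef_pos: [0.5377, -0.0118, 0.0721]
ee_rot: [3.135, -0.004, -1.866]
force: [-0.2, 0.8, -3.6]
width: 0.0446
slide [-0.0075  0.004   0.0199] turn [ 0.0001 -0.0001 -0.0005] rows>= 0.3
now 4.1 [ 0.5408 -0.0109  0.0754] [ 1.7998e+02 -5.0000e-02 -1.0687e+02] F [ 0.57 -0.61 -3.9 ] w 0.0445 q [ 0.34  0.29 -0.48  0.   -0.8  -0.64]
```

View pics/side2.png

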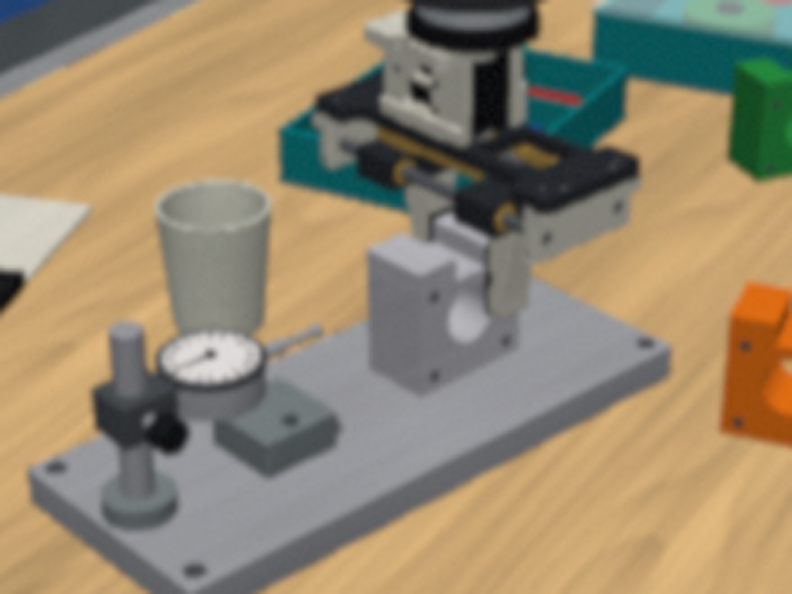

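View pics/top2.png

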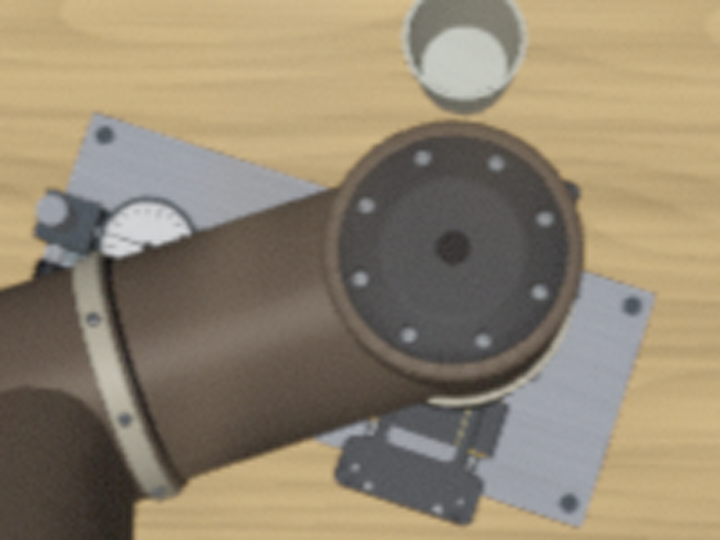

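The side view shows the housing upright over the base with its plain side facing the nose, about 50 mm short of the plunger tip at (322,332). The top view is blocked by the arm. Lowering gently.

```bash

python3 -m crank '[{"turn":[0,0,0],"slide":[0,0,0.004],"fingers":-1},{"turn":[0,0,0],"slide":[0,0,0.008],"fingers":-1},{"turn":[0,0,0],"slide":[0,0,0.012],"fingers":-1},{"turn":[0,0,0],"slide":[0,0,0.014],"fingers":-1},{"turn":[0,0,0],"slide":[0,0,0.014],"fingers":-1}]'
python3 plan.py 0.540 -0.0068 0.0655 -106.7
```

```text
t: 4.52
eef_pos: [0.5407, -0.0102, 0.0682]
ee_rot: [-3.141, 0.0, -1.865]
force: [-0.6, 0.2, -4.7]
width: 0.0447
slide [-0.0061  0.0033  0.0054] turn [-0.      0.     -0.0004] rows>= 0.1
now 4.5167 [ 0.5407 -0.0102  0.0682] [-1.7999e+02  1.0000e-02 -1.0686e+02] F [-0.6   0.25 -4.68] w 0.0447 q [ 0.34  0.3  -0.48 -0.   -0.79 -0.64]
```

```bash

python3 -m crank '[{"turn":[0,0,0],"slide":[0,0,0.001],"fingers":-1},{"turn":[0,0,0],"slide":[0,0,0.002],"fingers":-1},{"turn":[0,0,0],"slide":[0,0,0.003],"fingers":-1},{"turn":[0,0,0],"slide":[0,0,0.004],"fingers":-1},{"turn":[0,0,0],"slide":[0,0,0.004],"fingers":-1}]'
python3 -m crank '[{"turn":[0,0,0],"slide":[0,0,0.001],"fingers":-1},{"turn":[0,0,0],"slide":[0,0,0.002],"fingers":-1},{"turn":[0,0,0],"slide":[0,0,0.002],"fingers":-1}]'

```

```text
t: 4.93
eef_pos: [0.5407, -0.0102, 0.0664]
ee_rot: [-3.141, -0.0, -1.865]
force: [-1.8, -0.4, 1.4]
width: 0.0447
t: 5.18
eef_pos: [0.5408, -0.0104, 0.0663]
ee_rot: [-3.141, -0.0, -1.864]
force: [-5.5, -1.4, 10.7]
width: 0.0446
```

```bash

python3 -m crank '[{"turn":[0,0,0],"slide":[-0.02,0.0036,-0.0018],"fingers":-1},{"turn":[0,0,0],"slide":[-0.04,0.0036,-0.0018],"fingers":-1},{"turn":[0,0,0],"slide":[-0.06,0.0036,-0.0018],"fingers":-1},{"turn":[0,0,0],"slide":[-0.08,0.0036,-0.0018],"fingers":-1},{"turn":[0,0,0],"slide":[-0.08,0.0036,-0.0018],"fingers":-1}]'
python3 plan.py 0.5516 .0315 0.0664 -106.7
python3 - <<'E'
from h import *
import cv2
for n,(x0,y0,x1,y1) in(("side",(220,160,370,310)),):cv2.imwrite(f"pics/{n}3.png",cv2.resize(grab_frame(n)[y0:y1,x0:x1,::-1],None,fx=4,fy=4,interpolation=cv2.INTER_CUBIC))
E
```

```text
t: 5.6
eef_pos: [0.552, 0.0306, 0.0663]
ee_rot: [-3.14, 0.001, -1.863]
force: [0.7, 2.4, 2.7]
width: 0.0449
slide [-0.0014  0.0014 -0.0003] turn [-0.0002  0.0002 -0.0002] rows>= 0.0
now 5.6 [0.552  0.0306 0.0663] [-1.7991e+02  6.0000e-02 -1.0677e+02] F [0.75 2.38 2.7 ] w 0.0449 q [ 0.41  0.32 -0.46  0.   -0.79 -0.7 ]
```

View pics/side3.png

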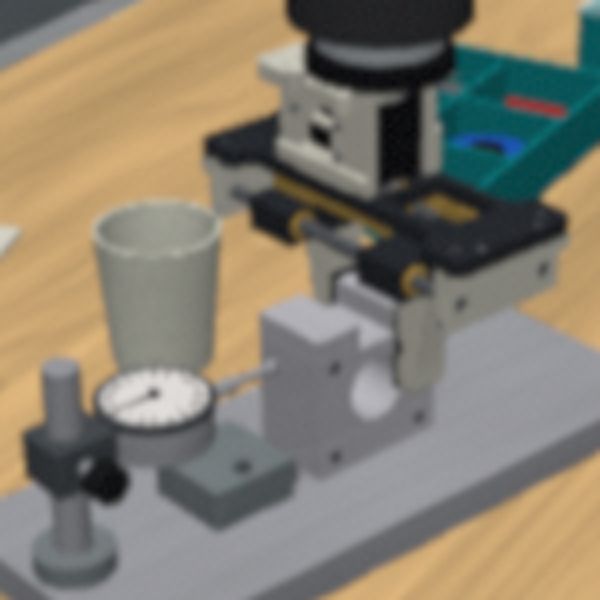

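Side crop: the housing's lower front edge at (320,478) lines up with the nose block's edge at (295,490), with a gap of roughly 10 mm. Creeping in.

```bash

python3 -m crank '[{"turn":[0,0,0],"slide":[-0.003,0,0],"fingers":-1},{"turn":[0,0,0],"slide":[-0.006,0,0],"fingers":-1},{"turn":[0,0,0],"slide":[-0.009,0,0],"fingers":-1},{"turn":[0,0,0],"slide":[-0.012,0,0],"fingers":-1},{"turn":[0,0,0],"slide":[-0.014,0,0],"fingers":-1}]'
python3 -m crank '[{"turn":[0,0,0],"slide":[-0.001,0,0],"fingers":-1},{"turn":[0,0,0],"slide":[-0.002,0,0],"fingers":-1},{"turn":[0,0,0],"slide":[-0.002,0,0],"fingers":-1}]'

```

```text
t: 6.07
eef_pos: [0.5525, 0.0342, 0.0665]
ee_rot: [3.142, -0.001, -1.865]
force: [-1.8, -6.7, 7.7]
width: 0.045
t: 6.32
eef_pos: [0.5527, 0.0351, 0.0665]
ee_rot: [3.142, -0.001, -1.865]
force: [-1.4, -5.9, 7.3]
width: 0.0449
```

```bash

python3 -m crank '[{"turn":[0,0,0],"slide":[-0.001,0,0],"fingers":-1},{"turn":[0,0,0],"slide":[-0.002,0,0],"fingers":-1},{"turn":[0,0,0],"slide":[-0.002,0,0],"fingers":-1}]'
python3 plan.py 0.5516 .0315 0.0664 -106.7

```

```text
t: 6.57
eef_pos: [0.553, 0.036, 0.0665]
ee_rot: [3.142, -0.001, -1.865]
force: [-1.8, -5.4, 7.8]
width: 0.0447
slide [ 0.0095 -0.      0.0002] turn [ 0.     -0.0002 -0.0005] rows>= 0.1
now 6.5667 [0.553  0.036  0.0665] [ 1.8000e+02 -8.0000e-02 -1.0687e+02] F [-1.8  -5.4   7.85] w 0.0447 q [ 0.42  0.32 -0.46  0.   -0.79 -0.71]
```

```bash

python3 -m crank '[{"turn":[0,0,0],"slide":[-0.001,0,-0.0008],"fingers":-1},{"turn":[0,0,0],"slide":[-0.002,0,-0.0008],"fingers":-1},{"turn":[0,0,0],"slide":[-0.003,0,-0.0008],"fingers":-1},{"turn":[0,0,0],"slide":[-0.004,0,-0.0008],"fingers":-1},{"turn":[0,0,0],"slide":[-0.004,0,-0.0008],"fingers":-1}]'
python3 -m crank '[{"turn":[0,0,0],"slide":[-0.001,0,0],"fingers":-1},{"turn":[0,0,0],"slide":[-0.002,0,0],"fingers":-1},{"turn":[0,0,0],"slide":[-0.002,0,0],"fingers":-1}]'
python3 -m crank '[{"turn":[0,0,0],"slide":[-0.001,0,0],"fingers":-1},{"turn":[0,0,0],"slide":[-0.002,0,0],"fingers":-1},{"turn":[0,0,0],"slide":[-0.002,0,0],"fingers":-1}]'

```

```text
t: 6.98
eef_pos: [0.5535, 0.0385, 0.0664]
ee_rot: [3.141, -0.001, -1.865]
force: [-0.7, -4.8, 5.6]
width: 0.0447
t: 7.23
eef_pos: [0.5537, 0.0393, 0.0665]
ee_rot: [3.141, -0.001, -1.865]
force: [-1.3, -4.8, 5.8]
width: 0.0447
t: 7.48
eef_pos: [0.5539, 0.0402, 0.0665]
ee_rot: [3.141, -0.001, -1.865]
force: [-1.7, -5.7, 7.1]
width: 0.0446
```

```bash

python3 -m crank '[{"turn":[0,0,0],"slide":[-0.001,0,0],"fingers":-1},{"turn":[0,0,0],"slide":[-0.002,0,0],"fingers":-1},{"turn":[0,0,0],"slide":[-0.002,0,0],"fingers":-1}]'
python3 -m crank '[{"turn":[0,0,0],"slide":[-0.001,0,0],"fingers":-1},{"turn":[0,0,0],"slide":[-0.002,0,0],"fingers":-1},{"turn":[0,0,0],"slide":[-0.002,0,0],"fingers":-1}]'
python3 - <<'E'
from h import *
import cv2
for n,(x0,y0,x1,y1) in(("side",(220,190,340,310)),):cv2.imwrite(f"pics/{n}4.png",cv2.resize(grab_frame(n)[y0:y1,x0:x1,::-1],None,fx=5,fy=5,interpolation=cv2.INTER_CUBIC))
E
```

```text
t: 7.73
eef_pos: [0.5542, 0.041, 0.0665]
ee_rot: [3.141, -0.001, -1.865]
force: [-1.2, -6.5, 5.5]
width: 0.0445
t: 7.98
eef_pos: [0.5545, 0.042, 0.0665]
ee_rot: [3.141, -0.001, -1.865]
force: [-1.6, -6.3, 6.3]
width: 0.0447
```

View pics/side4.png

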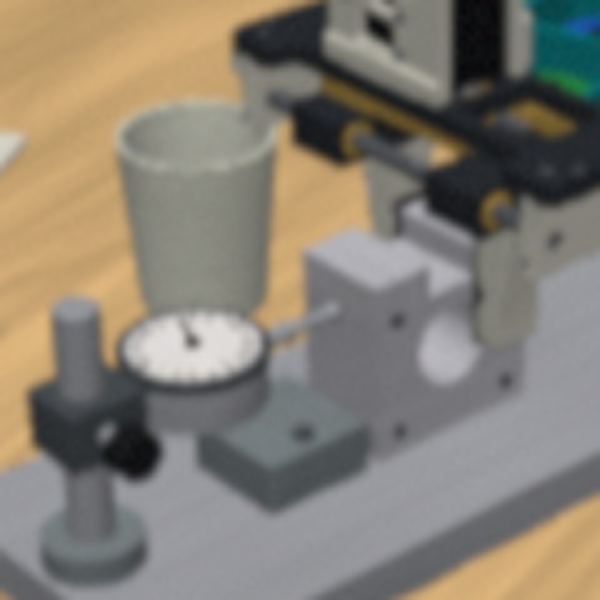

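The needle has swung from lower-left to upper-left (180,320), so the plunger is in contact, but the housing still slides freely. Continuing until the force rises.

```bash

python3 -m crank '[{"turn":[0,0,0],"slide":[-0.001,0,0],"fingers":-1},{"turn":[0,0,0],"slide":[-0.002,0,0],"fingers":-1},{"turn":[0,0,0],"slide":[-0.002,0,0],"fingers":-1}]'
python3 -m crank '[{"turn":[0,0,0],"slide":[-0.001,0,0],"fingers":-1},{"turn":[0,0,0],"slide":[-0.002,0,0],"fingers":-1},{"turn":[0,0,0],"slide":[-0.002,0,0],"fingers":-1}]'

```

```text
t: 8.28
eef_pos: [0.5548, 0.0429, 0.0665]
ee_rot: [3.141, -0.002, -1.865]
force: [-2.3, -7.4, 7.2]
width: 0.0448
t: 8.53
eef_pos: [0.5547, 0.0431, 0.0666]
ee_rot: [3.141, -0.003, -1.865]
force: [-1.3, -10.4, 8.5]
width: 0.0448
```

```bash

python3 -m crank '[{"turn":[0,0,0],"slide":[-0.001,0,0],"fingers":-1},{"turn":[0,0,0],"slide":[-0.0015,0,0],"fingers":-1},{"turn":[0,0,0],"slide":[-0.0015,0,0],"fingers":-1},{"turn":[0,0,0],"slide":[-0.0015,0,0],"fingers":-1},{"turn":[0,0,0],"slide":[-0.0015,0,0],"fingers":-1}]'
python3 -m crank '[{"turn":[0,0,0],"slide":[-0.0005,0,0],"fingers":-1},{"turn":[0,0,0],"slide":[-0.0005,0,0],"fingers":-1},{"turn":[0,0,0],"slide":[-0.0005,0,0],"fingers":-1},{"turn":[0,0,0],"slide":[-0.0005,0,0],"fingers":-1},{"turn":[0,0,0],"slide":[-0.0005,0,0],"fingers":-1}]'
python3 - <<'E'
from h import *
import cv2
print(get_state()["moment"],get_state()["eef_pos"])
for n,(x0,y0,x1,y1) in(("side",(220,190,340,310)),):cv2.imwrite(f"pics/{n}5.png",cv2.resize(grab_frame(n)[y0:y1,x0:x1,::-1],None,fx=5,fy=5,interpolation=cv2.INTER_CUBIC))
E
```

```text
t: 8.95
eef_pos: [0.5547, 0.0432, 0.0666]
ee_rot: [3.14, -0.004, -1.866]
force: [-2.6, -13.1, 9.3]
width: 0.0449
t: 9.37
eef_pos: [0.5547, 0.0432, 0.0667]
ee_rot: [3.14, -0.004, -1.866]
force: [-3.6, -14.2, 9.3]
width: 0.0447
[-5.03963135  0.62999513 -0.20216465] [0.55472864 0.04320286 0.06665615]
```

View pics/side5.png

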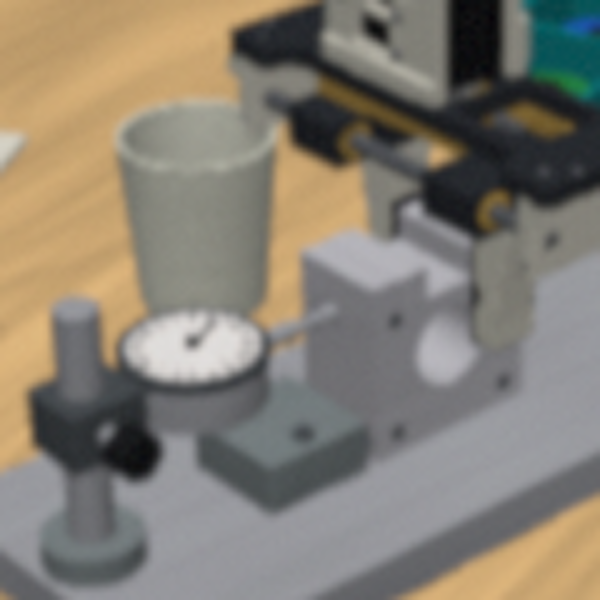

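Needle now at (213,320), about 140° round from its start, and the side meets the nose at (370,455). Holding, then backing off.

```bash

python3 -m crank '[{"turn":[0,0,0],"slide":[0.0005,0,0],"fingers":-1},{"turn":[0,0,0],"slide":[0.0005,0,0],"fingers":-1},{"turn":[0,0,0],"slide":[0.0005,0,0],"fingers":-1},{"turn":[0,0,0],"slide":[0.0005,0,0],"fingers":-1},{"turn":[0,0,0],"slide":[0.0005,0,0],"fingers":-1}]'
python3 -m crank '[{"turn":[0,0,0],"slide":[0,0,0],"fingers":-1},{"turn":[0,0,0],"slide":[0,0,0],"fingers":-1},{"turn":[0,0,0],"slide":[0,0,0],"fingers":-1},{"turn":[0,0,0],"slide":[0,0,0],"fingers":-1},{"turn":[0,0,0],"slide":[0,0,0],"fingers":-1}]'
python3 -m crank '[{"turn":[0,0,0],"slide":[0.002,0,0],"fingers":-1},{"turn":[0,0,0],"slide":[0.005,0,-0.001],"fingers":-1},{"turn":[0,0,0],"slide":[0.02,0,-0.003],"fingers":-1},{"turn":[0,0,0],"slide":[0.06,0,-0.02],"fingers":-1},{"turn":[0,0,0],"slide":[0.12,0,-0.08],"fingers":-1}]'
python3 plan.py 0.485 -0.047 0.15 -185

```

```text
t: 9.83
eef_pos: [0.5547, 0.0432, 0.0666]
ee_rot: [3.14, -0.004, -1.866]
force: [-2.5, -13.1, 9.2]
width: 0.0445
t: 10.25
eef_pos: [0.5547, 0.0432, 0.0666]
ee_rot: [3.14, -0.004, -1.866]
force: [-2.1, -12.5, 9.2]
width: 0.0449
t: 10.67
eef_pos: [0.5353, -0.0112, 0.1013]
ee_rot: [3.134, -0.004, -1.864]
force: [0.6, -1.5, -4.7]
width: 0.0446
slide [ 0.098   0.0763 -0.0964] turn [ 0.0007 -0.0013  0.2172] rows>= 10.9
now 10.6667 [ 0.5353 -0.0112  0.1013] [ 179.54   -0.2  -106.79] F [ 0.58 -1.5  -4.72] w 0.0446 q [ 0.34  0.25 -0.45 -0.   -0.87 -0.64]
```

```bash

python3 plan.py 0.5094 -0.0557 0.10 -164.5
python3 -m crank '[{"turn":[0,0,0.018],"slide":[0.015,0.006,-0.01],"fingers":-1},{"turn":[0,0,0.036],"slide":[0.03,0.016,-0.01],"fingers":-1},{"turn":[0,0,0.054],"slide":[0.045,0.028,-0.01],"fingers":-1},{"turn":[0,0,0.072],"slide":[0.06,0.04,-0.01],"fingers":-1},{"turn":[0,0,0.09],"slide":[0.075,0.055,-0.01],"fingers":-1}]'
python3 plan.py 0.5094 -0.0557 0.10 -164.5

```

```text
slide [0.1002 0.0238 0.0032] turn [ 0.0009 -0.0012  0.1603] rows>= 8.1
now 10.6667 [ 0.5353 -0.0112  0.1013] [ 179.54   -0.2  -106.79] F [ 0.58 -1.5  -4.72] w 0.0446 q [ 0.34  0.25 -0.45 -0.   -0.87 -0.64]
t: 11.08
eef_pos: [0.5001, -0.0396, 0.1099]
ee_rot: [3.14, -0.001, -2.437]
force: [-0.0, 0.1, -3.7]
width: 0.0448
slide [ 0.0067 -0.0366  0.0199] turn [ 0.0002 -0.0002  0.0692] rows>= 3.5
now 11.0833 [ 0.5001 -0.0396  0.1099] [ 1.7993e+02 -5.0000e-02 -1.3960e+02] F [-0.05  0.1  -3.71] w 0.0448 q [ 0.31  0.19 -0.52 -0.   -0.86 -1.18]
```

```bash

python3 -m crank '[{"turn":[0,0,0.018],"slide":[0.004,-0.018,0],"fingers":-1},{"turn":[0,0,0.036],"slide":[0.006,-0.036,0],"fingers":-1},{"turn":[0,0,0.054],"slide":[0.0067,-0.036,0.01],"fingers":-1},{"turn":[0,0,0.069],"slide":[0.0067,-0.036,0.02],"fingers":-1},{"turn":[0,0,0.069],"slide":[0.0067,-0.036,0.04],"fingers":-1}]'
python3 -m crank '[{"turn":[0,0,0],"slide":[0,0,0.01],"fingers":-1},{"turn":[0,0,0],"slide":[0,0,0.01],"fingers":-1}]'
python3 plan.py 0.5094 -0.0557 0.0668 -164.5

```

```text
t: 11.5
eef_pos: [0.5103, -0.0551, 0.0904]
ee_rot: [3.141, 0.0, -2.869]
force: [0.3, -0.1, -3.9]
width: 0.045
t: 11.67
eef_pos: [0.509, -0.0552, 0.0838]
ee_rot: [3.141, -0.004, -2.861]
force: [-0.1, -0.3, -5.2]
width: 0.0446
slide [-0.0007 -0.0012  0.0341] turn [ 0.0001 -0.0006  0.0016] rows>= 0.4
now 11.6667 [ 0.509  -0.0552  0.0838] [ 179.96   -0.2  -163.93] F [-0.11 -0.28 -5.17] w 0.0446 q [ 0.28  0.24 -0.53 -0.   -0.81 -1.57]
```

```bash

python3 -m crank '[{"turn":[0,0,0.0016],"slide":[0,0,0.01],"fingers":-1},{"turn":[0,0,0.0016],"slide":[0,0,0.02],"fingers":-1},{"turn":[0,0,0.0016],"slide":[0,0,0.027],"fingers":-1},{"turn":[0,0,0.0016],"slide":[0,0,0.031],"fingers":-1},{"turn":[0,0,0.0016],"slide":[0,0,0.034],"fingers":-1}]'
python3 -m crank '[{"turn":[0,0,0],"slide":[0,0,0.001],"fingers":-1},{"turn":[0,0,0],"slide":[0,0,0.002],"fingers":-1},{"turn":[0,0,0],"slide":[0,0,0.002],"fingers":-1}]'

```

```text
t: 12.08
eef_pos: [0.5104, -0.055, 0.0685]
ee_rot: [3.142, -0.0, -2.874]
force: [0.3, -0.4, -4.4]
width: 0.0445
t: 12.33
eef_pos: [0.5106, -0.055, 0.0679]
ee_rot: [-3.142, 0.0, -2.874]
force: [-0.6, 0.3, -4.8]
width: 0.0446
```

```bash

python3 -m crank '[{"turn":[0,0,0],"slide":[0,0,0.001],"fingers":-1},{"turn":[0,0,0],"slide":[0,0,0.002],"fingers":-1},{"turn":[0,0,0],"slide":[0,0,0.003],"fingers":-1},{"turn":[0,0,0],"slide":[0,0,0.003],"fingers":-1},{"turn":[0,0,0],"slide":[0,0,0.003],"fingers":-1}]'
python3 -m crank '[{"turn":[0,0,0],"slide":[0,0,0],"fingers":-0.1},{"turn":[0,0,0],"slide":[0,0,0],"fingers":0.2},{"turn":[0,0,0],"slide":[0,0,0],"fingers":1},{"turn":[0,0,0],"slide":[0,0,0],"fingers":1},{"turn":[0,0,0],"slide":[0,0,-0.02],"fingers":1}]'

```

```text
t: 12.75
eef_pos: [0.5106, -0.0551, 0.0665]
ee_rot: [-3.142, 0.0, -2.874]
force: [-1.0, -0.3, -1.9]
width: 0.0448
t: 13.17
eef_pos: [0.5096, -0.0552, 0.0753]
ee_rot: [3.141, -0.002, -2.874]
force: [-0.0, -0.2, -0.6]
width: 0.0659
```

```bash

python3 -m crank '[{"turn":[0,0,0],"slide":[0,0,-0.06],"fingers":1},{"turn":[0,0,0],"slide":[0,0,-0.12],"fingers":1},{"turn":[0,0,0],"slide":[0,0,-0.13],"fingers":1}]'
python3 plan.py .4815 -.0630 .134 -164.67 -30 105.33
python3 - <<'E'
from h import *
import cv2
for n,(x0,y0,x1,y1) in(("side",(220,170,440,320)),("top",(200,150,400,300))):cv2.imwrite(f"pics/{n}6.png",cv2.resize(grab_frame(n)[y0:y1,x0:x1,::-1],None,fx=3.6,fy=3.6,interpolation=cv2.INTER_CUBIC))
E
```

```text
t: 13.42
eef_pos: [0.5135, -0.0549, 0.147]
ee_rot: [-3.14, 0.007, -2.873]
force: [2.1, 0.3, -0.0]
width: 0.0847
slide [0.0662 0.0014 0.0254] turn [-0.0002 -0.0822  0.0002] rows>= 4.1
now 13.4167 [ 0.5135 -0.0549  0.147 ] [-179.91    0.43 -164.6 ] F [ 2.1   0.34 -0.03] w 0.0847 q [ 0.28  0.16 -0.45  0.   -0.95 -1.58]
```

View pics/side6.png

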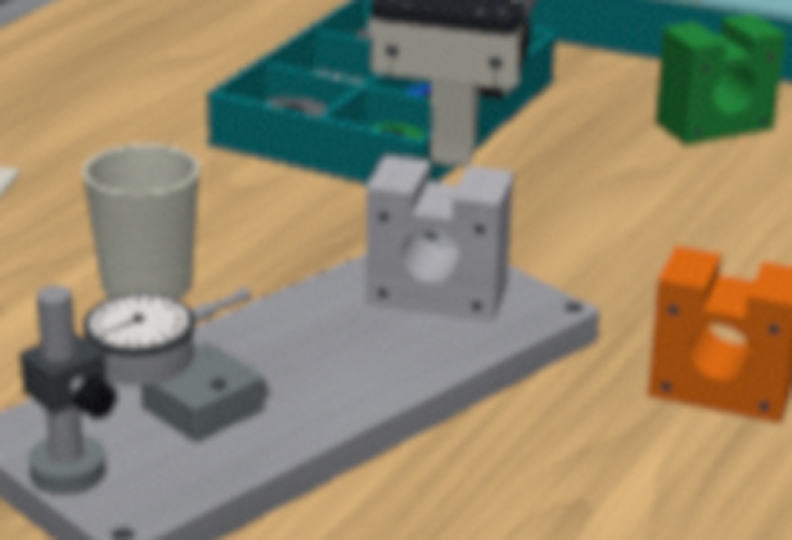

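The housing stands upright, slot up, at (437,240) on the base, and the needle is back at its free reading. Tilting for the diagonal grasp.

```bash

python3 -m crank '[{"turn":[0,-0.019,0],"slide":[0.02,0,0.003],"fingers":1},{"turn":[0,-0.038,0],"slide":[0.04,0,0.01],"fingers":1},{"turn":[0,-0.057,0],"slide":[0.06,0,0.018],"fingers":1},{"turn":[0,-0.076,0],"slide":[0.066,0,0.025],"fingers":1},{"turn":[0,-0.083,0],"slide":[0.066,0.001,0.025],"fingers":1}]'
python3 plan.py .4815 -.0630 .134 -164.67 -30 105.33
python3 -m crank '[{"turn":[0,0,0],"slide":[0,0,0],"fingers":1}]'
python3 plan.py .5153 -.0537 .0735 -164.67 -30 105.33

```

```text
t: 13.93
eef_pos: [0.4732, -0.0648, 0.1262]
ee_rot: [3.139, 0.524, -2.877]
force: [-1.4, -0.5, -0.5]
width: 0.0878
slide [-0.0226 -0.0009 -0.0051] turn [ 0.0001 -0.     -0.0004] rows>= 0.3
now 13.9333 [ 0.4732 -0.0648  0.1262] [ 179.88   30.   -164.86] F [-1.36 -0.52 -0.55] w 0.0878 q [ 0.28 -0.11 -0.96  0.04 -0.2  -1.62]
t: 14.02
eef_pos: [0.474, -0.0646, 0.1264]
ee_rot: [3.141, 0.52, -2.876]
force: [-1.8, -0.3, -0.2]
width: 0.0877
slide [-0.0215 -0.0008  0.1343] turn [ 0.     -0.0006 -0.0003] rows>= 1.6
now 14.0167 [ 0.474  -0.0646  0.1264] [ 179.94   29.8  -164.78] F [-1.81 -0.28 -0.19] w 0.0877 q [ 0.28 -0.11 -0.95  0.04 -0.2  -1.62]
```

```bash

python3 -m crank '[{"turn":[0,0,0],"slide":[-0.0215,-0.001,0.03],"fingers":1},{"turn":[0,0,0],"slide":[-0.0215,-0.001,0.07],"fingers":1},{"turn":[0,0,0],"slide":[-0.0215,-0.001,0.11],"fingers":1},{"turn":[0,0,0],"slide":[-0.0215,-0.001,0.134],"fingers":1},{"turn":[0,0,0],"slide":[-0.0215,-0.001,0.134],"fingers":1}]'
python3 plan.py .5153 -.0537 .0735 -164.67 -30 105.33

```

```text
t: 14.43
eef_pos: [0.5206, -0.0532, 0.0736]
ee_rot: [3.14, 0.516, -2.873]
force: [-0.4, 0.5, 0.7]
width: 0.0877
slide [ 0.0093  0.0019 -0.0051] turn [ 0.0003 -0.0012  0.0001] rows>= 0.1
now 14.4333 [ 0.5206 -0.0532  0.0736] [ 179.89   29.56 -164.64] F [-0.39  0.49  0.71] w 0.0877 q [ 0.27  0.1  -0.95  0.07 -0.01 -1.64]
```

```bash

python3 -m crank '[{"turn":[0,0.008,0],"slide":[0.009,0.001,-0.004],"fingers":1},{"turn":[0,0.008,0],"slide":[0.009,0.001,-0.004],"fingers":1},{"turn":[0,0.008,0],"slide":[0.009,0.001,-0.004],"fingers":-1},{"turn":[0,0.008,0],"slide":[0.009,0.001,-0.004],"fingers":-1},{"turn":[0,0.008,0],"slide":[0.009,0.001,-0.004],"fingers":-1}]' 60
python3 -m crank '[{"turn":[0,0,0],"slide":[0,0,0],"fingers":-1},{"turn":[0,0,0],"slide":[0,0,0],"fingers":-1},{"turn":[0,0,0],"slide":[0,0,0],"fingers":-1},{"turn":[0,0,0],"slide":[0,0,0],"fingers":-1}]' 60
python3 plan.py .5153 -.0537 .0735 -164.67 -30 105.33
python3 - <<'E'
from h import *
import cv2
for n,(x0,y0,x1,y1) in(("side",(220,170,440,320)),):cv2.imwrite(f"pics/{n}7.png",cv2.resize(grab_frame(n)[y0:y1,x0:x1,::-1],None,fx=3.6,fy=3.6,interpolation=cv2.INTER_CUBIC))
E
```

```text
t: 14.85
eef_pos: [0.5151, -0.0542, 0.076]
ee_rot: [3.139, 0.472, -2.874]
force: [0.3, 0.8, -0.0]
width: 0.0732
t: 15.18
eef_pos: [0.5152, -0.0541, 0.0758]
ee_rot: [3.139, 0.471, -2.874]
force: [0.6, -0.5, 0.8]
width: 0.0464
slide [0.0016 0.0008 0.0043] turn [ 0.0004 -0.0083 -0.    ] rows>= 0.4
now 15.1833 [ 0.5152 -0.0541  0.0758] [ 179.87   27.   -164.67] F [ 0.57 -0.5   0.75] w 0.0464 q [ 0.28  0.09 -0.9   0.01 -0.11 -1.59]
```

View pics/side7.png

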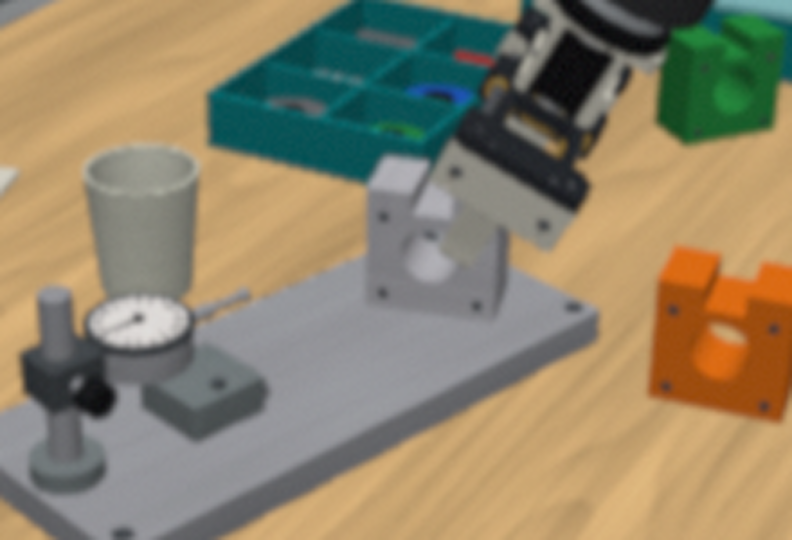

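```bash

python3 -m crank '[{"turn":[0,0,0],"slide":[0,0,0],"fingers":-1},{"turn":[0,0,0],"slide":[0,0,0],"fingers":-1},{"turn":[0,0,0],"slide":[-0.01,0,-0.02],"fingers":-1},{"turn":[0,0,0],"slide":[-0.02,0,-0.06],"fingers":-1},{"turn":[0,0,0],"slide":[-0.04,0,-0.1],"fingers":-1}]'
python3 plan.py .5368 -.0478 .137 -164.67 63 105.33
python3 - <<'E'
from h import *
import cv2
for n,(x0,y0,x1,y1) in(("side",(220,150,440,300)),):cv2.imwrite(f"pics/{n}8.png",cv2.resize(grab_frame(n)[y0:y1,x0:x1,::-1],None,fx=3.6,fy=3.6,interpolation=cv2.INTER_CUBIC))
E
```

```text
t: 15.65
eef_pos: [0.5074, -0.0563, 0.1271]
ee_rot: [3.139, 0.464, -2.875]
force: [0.7, 0.6, -4.9]
width: 0.0448
slide [-0.0636  0.0009  0.0096] turn [4.000e-04 2.488e-01 2.000e-04] rows>= 12.5
now 15.65 [ 0.5074 -0.0563  0.1271] [ 179.83   26.58 -164.74] F [ 0.67  0.6  -4.9 ] w 0.0448 q [ 0.28 -0.03 -0.84  0.   -0.3  -1.58]
```

View pics/side8.png

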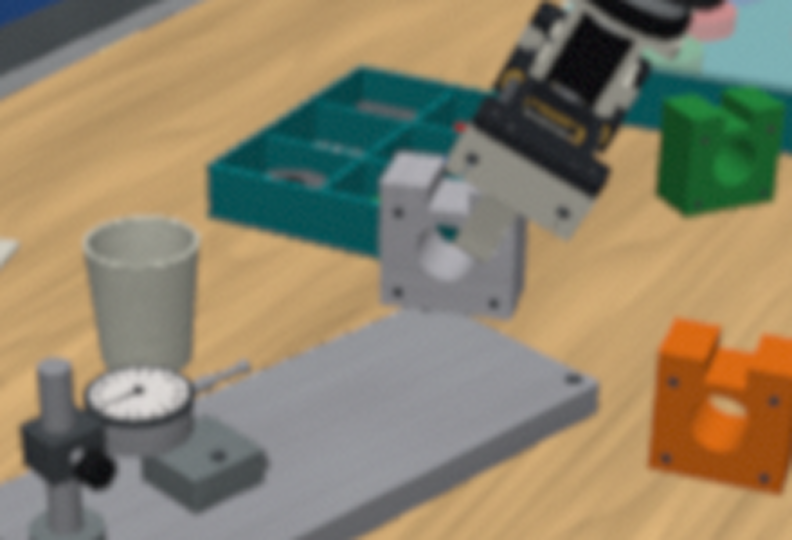

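```bash

python3 -m crank '[{"turn":[0,0.018,0],"slide":[-0.005,0,-0.006],"fingers":-1},{"turn":[0,0.036,0],"slide":[-0.01,0,-0.01],"fingers":-1},{"turn":[0,0.055,0],"slide":[-0.015,0,-0.012],"fingers":-1},{"turn":[0,0.075,0],"slide":[-0.02,0,-0.014],"fingers":-1},{"turn":[0,0.095,0],"slide":[-0.025,0,-0.015],"fingers":-1}]'
python3 plan.py .5368 -.0478 .145 -164.67 63 105.33
```

```text
t: 16.12
eef_pos: [0.5182, -0.0534, 0.1425]
ee_rot: [3.139, -0.129, -2.873]
force: [0.9, -0.2, -5.6]
width: 0.0447
slide [-0.0378  0.0009 -0.01  ] turn [0.0002 0.1545 0.0003] rows>= 7.8
now 16.1167 [ 0.5182 -0.0534  0.1425] [ 179.87   -7.37 -164.61] F [ 0.88 -0.17 -5.59] w 0.0447 q [ 0.27  0.26 -0.35 -0.   -1.1  -1.57]
```

```bash

python3 -m crank '[{"turn":[0,0.019,0],"slide":[-0.005,0,-0.002],"fingers":-1},{"turn":[0,0.038,0],"slide":[-0.01,0,-0.004],"fingers":-1},{"turn":[0,0.057,0],"slide":[-0.015,0,-0.006],"fingers":-1},{"turn":[0,0.076,0],"slide":[-0.02,0,-0.01],"fingers":-1},{"turn":[0,0.095,0],"slide":[-0.026,0,-0.01],"fingers":-1}]'
python3 plan.py .5368 -.0478 .145 -164.67 63 105.33
python3 - <<'E'
from h import *
import cv2
for n,(x0,y0,x1,y1) in(("side",(200,100,440,300)),):cv2.imwrite(f"pics/{n}9.png",cv2.resize(grab_frame(n)[y0:y1,x0:x1,::-1],None,fx=3,fy=3,interpolation=cv2.INTER_CUBIC))
E
```

```text
t: 16.53
eef_pos: [0.5324, -0.0495, 0.1443]
ee_rot: [3.139, -0.725, -2.871]
force: [0.1, -0.1, -4.7]
width: 0.0448
slide [-0.0062  0.0009 -0.0072] turn [0.0001 0.0596 0.0003] rows>= 3.0
now 16.5333 [ 0.5324 -0.0495  0.1443] [ 179.85  -41.53 -164.51] F [ 0.08 -0.15 -4.74] w 0.0448 q [ 0.27  0.64  0.07 -0.   -1.72 -1.57]
```

View pics/side9.png

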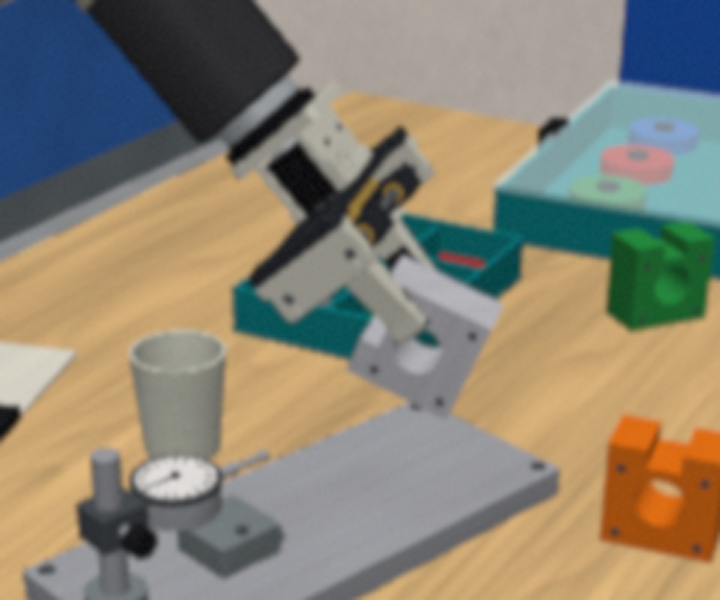

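Mid-turn: the housing is held firmly at (425,335). The wrist will stay above the cup at (178,395) with an estimated 30 mm or more to spare. Continuing.

```bash

python3 -m crank '[{"turn":[0,0.019,0],"slide":[-0.002,0,-0.002],"fingers":-1},{"turn":[0,0.038,0],"slide":[-0.004,0,-0.004],"fingers":-1},{"turn":[0,0.057,0],"slide":[-0.006,0,-0.006],"fingers":-1},{"turn":[0,0.0596,0],"slide":[-0.006,0,-0.007],"fingers":-1},{"turn":[0,0.0596,0],"slide":[-0.006,0,-0.007],"fingers":-1}]'
python3 plan.py .5368 -.0478 .092 -164.67 63 105.33
python3 - <<'E'
from h import *
import cv2
for n,(x0,y0,x1,y1) in(("side",(200,100,440,300)),):cv2.imwrite(f"pics/{n}10.png",cv2.resize(grab_frame(n)[y0:y1,x0:x1,::-1],None,fx=3,fy=3,interpolation=cv2.INTER_CUBIC))
E
```

```text
t: 17.0
eef_pos: [0.5347, -0.0484, 0.1396]
ee_rot: [3.135, -1.103, -2.868]
force: [0.3, 0.2, -4.7]
width: 0.0444
slide [-0.087  -0.0003  0.039 ] turn [ 0.0001 -0.0006  0.0004] rows>= 1.1
now 17.0 [ 0.5347 -0.0484  0.1396] [ 179.63  -63.22 -164.32] F [ 0.31  0.17 -4.68] w 0.0444 q [ 0.27  0.88  0.26 -0.01 -2.05 -1.57]
```

View pics/side10.png

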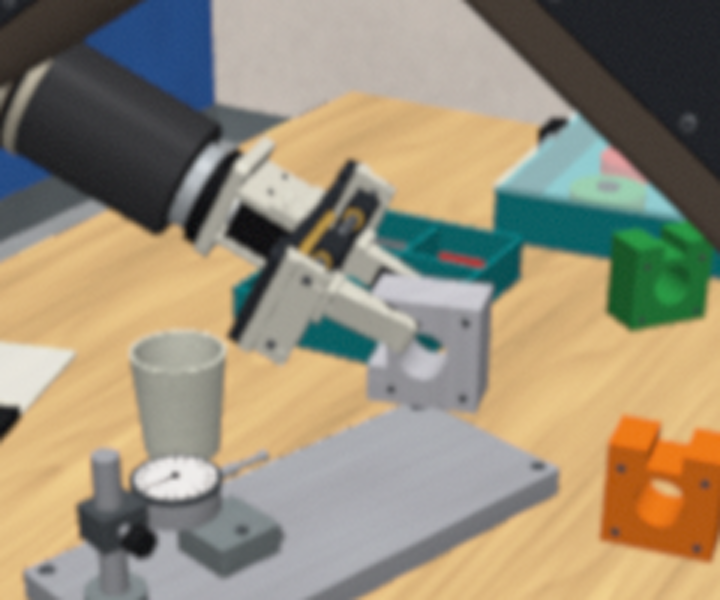

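```bash

python3 -m crank '[{"turn":[0,0,0],"slide":[-0.022,0,0.01],"fingers":-1},{"turn":[0,0,0],"slide":[-0.044,0,0.02],"fingers":-1},{"turn":[0,0,0],"slide":[-0.066,0,0.03],"fingers":-1},{"turn":[0,0,0],"slide":[-0.08,0,0.036],"fingers":-1},{"turn":[0,0,0],"slide":[-0.08,0,0.036],"fingers":-1}]'
python3 plan.py .5368 -.0478 .0868 -164.67 63 105.33
python3 - <<'E'
from h import *
import cv2
for n,(x0,y0,x1,y1) in(("side",(200,130,440,300)),):cv2.imwrite(f"pics/{n}11.png",cv2.resize(grab_frame(n)[y0:y1,x0:x1,::-1],None,fx=3.3,fy=3.3,interpolation=cv2.INTER_CUBIC))
E
```

```text
t: 17.47
eef_pos: [0.5369, -0.048, 0.1006]
ee_rot: [3.136, -1.097, -2.868]
force: [-1.4, 0.6, -6.2]
width: 0.045
slide [-0.0245  0.0003  0.0126] turn [0.0001 0.0005 0.0004] rows>= 0.3
now 17.4667 [ 0.5369 -0.048   0.1006] [ 179.68  -62.83 -164.35] F [-1.42  0.62 -6.2 ] w 0.045 q [ 0.27  0.92  0.25 -0.   -1.99 -1.57]
```

View pics/side11.png

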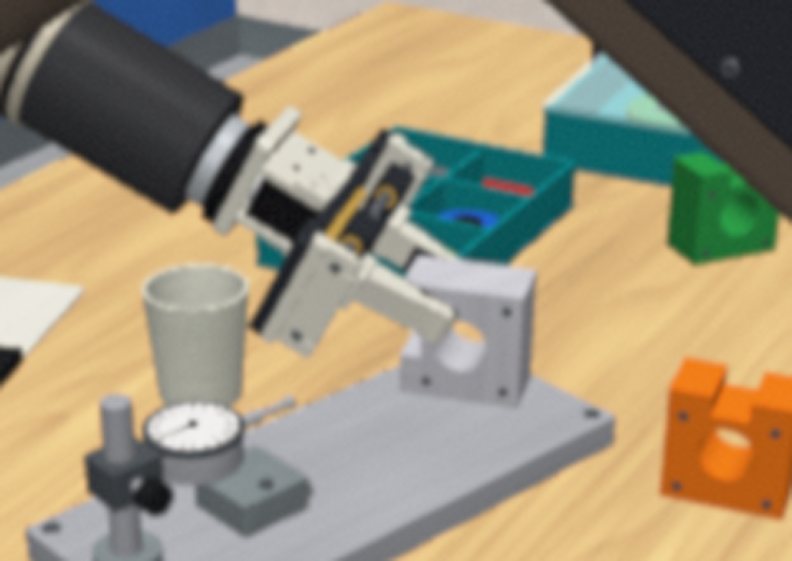

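The housing is level about 10–15 mm above the base, with its bottom front at (515,405). Lowering slowly.

```bash

python3 -m crank '[{"turn":[0,0,0],"slide":[-0.006,0,0.003],"fingers":-1},{"turn":[0,0,0],"slide":[-0.011,0,0.0055],"fingers":-1},{"turn":[0,0,0],"slide":[-0.015,0,0.0075],"fingers":-1},{"turn":[0,0,0],"slide":[-0.018,0,0.009],"fingers":-1},{"turn":[0,0,0],"slide":[-0.018,0,0.009],"fingers":-1}]'
python3 -m crank '[{"turn":[0,0,0],"slide":[-0.002,0,0.001],"fingers":-1},{"turn":[0,0,0],"slide":[-0.004,0,0.002],"fingers":-1},{"turn":[0,0,0],"slide":[-0.004,0,0.002],"fingers":-1}]'

```

```text
t: 17.93
eef_pos: [0.5376, -0.0479, 0.0915]
ee_rot: [3.137, -1.096, -2.869]
force: [-0.7, -0.5, -4.0]
width: 0.0447
t: 18.18
eef_pos: [0.5377, -0.0479, 0.0894]
ee_rot: [3.137, -1.096, -2.869]
force: [0.2, 0.3, -5.1]
width: 0.0447
```

```bash

python3 -m crank '[{"turn":[0,0,0],"slide":[-0.001,0,0.0005],"fingers":-1},{"turn":[0,0,0],"slide":[-0.002,0,0.001],"fingers":-1},{"turn":[0,0,0],"slide":[-0.003,0,0.0015],"fingers":-1},{"turn":[0,0,0],"slide":[-0.003,0,0.0015],"fingers":-1}]'
python3 -m crank '[{"turn":[0,0,0],"slide":[-0.001,0,0.0005],"fingers":-1},{"turn":[0,0,0],"slide":[-0.002,0,0.001],"fingers":-1},{"turn":[0,0,0],"slide":[-0.002,0,0.001],"fingers":-1}]'

```

```text
t: 18.52
eef_pos: [0.5378, -0.0479, 0.0878]
ee_rot: [3.137, -1.096, -2.869]
force: [0.2, -0.8, -4.1]
width: 0.0448
t: 18.77
eef_pos: [0.5377, -0.0479, 0.0867]
ee_rot: [3.137, -1.096, -2.869]
force: [0.7, -0.2, -4.6]
width: 0.0447
```

```bash

python3 -m crank '[{"turn":[0,0,0],"slide":[-0.001,0,0.0005],"fingers":-1},{"turn":[0,0,0],"slide":[-0.002,0,0.001],"fingers":-1},{"turn":[0,0,0],"slide":[-0.002,0,0.001],"fingers":-1}]'
python3 -m crank '[{"turn":[0,0,0],"slide":[-0.001,0,0.0005],"fingers":-1},{"turn":[0,0,0],"slide":[-0.001,0,0.0005],"fingers":-1},{"turn":[0,0,0],"slide":[-0.001,0,0.0005],"fingers":-1}]'

```

```text
t: 19.02
eef_pos: [0.5379, -0.0479, 0.0864]
ee_rot: [3.138, -1.096, -2.869]
force: [0.4, 1.6, 0.6]
width: 0.0449
t: 19.27
eef_pos: [0.5379, -0.0478, 0.0863]
ee_rot: [3.138, -1.096, -2.869]
force: [2.3, 3.3, 4.9]
width: 0.0449
```

```bash

python3 -m crank '[{"turn":[0,0,0],"slide":[0,0,0],"fingers":-0.1},{"turn":[0,0,0],"slide":[0,0,0],"fingers":0.2},{"turn":[0,0,0],"slide":[0,0,0],"fingers":1},{"turn":[0,0,0],"slide":[0,0,0],"fingers":1},{"turn":[0,0,0],"slide":[0,0,-0.02],"fingers":1}]'
python3 -m crank '[{"turn":[0,0,0],"slide":[0,0,-0.06],"fingers":1},{"turn":[0,0,0],"slide":[0.02,0,-0.13],"fingers":1},{"turn":[0,-0.018,0],"slide":[0.07,0,-0.16],"fingers":1},{"turn":[0,-0.037,0],"slide":[0.14,0,-0.16],"fingers":1},{"turn":[0,-0.056,0],"slide":[0.2,0,-0.16],"fingers":1}]'
python3 plan.py .5316 -.0492 .17 -164.67
python3 - <<'E'
from h import *
import cv2
for n,(x0,y0,x1,y1) in(("side",(200,130,440,300)),("top",(200,150,400,300))):cv2.imwrite(f"pics/{n}12.png",cv2.resize(grab_frame(n)[y0:y1,x0:x1,::-1],None,fx=3.3,fy=3.3,interpolation=cv2.INTER_CUBIC))
E
```

```text
t: 19.68
eef_pos: [0.5451, -0.0459, 0.0892]
ee_rot: [3.136, -1.098, -2.869]
force: [1.1, -0.4, 0.4]
width: 0.066
t: 20.1
eef_pos: [0.5721, -0.0391, 0.2108]
ee_rot: [3.14, -0.747, -2.872]
force: [0.5, 0.4, 4.3]
width: 0.0871
slide [0.0057 0.002  0.1166] turn [ 1.000e-04 -1.189e-01  3.000e-04] rows>= 6.0
now 20.1 [ 0.5721 -0.0391  0.2108] [ 179.92  -42.8  -164.53] F [0.5  0.36 4.31] w 0.0871 q [ 0.27  0.67  0.26 -0.   -1.91 -1.57]
```

View pics/side12.png

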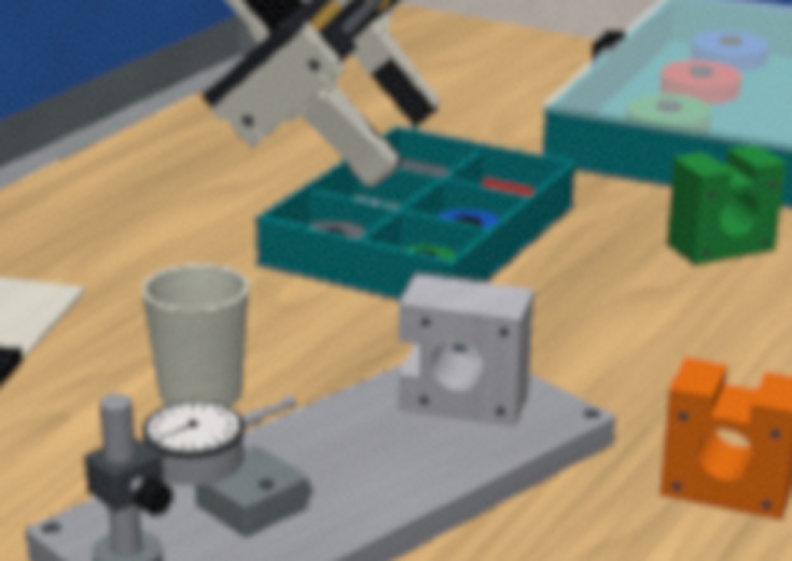

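View pics/top12.png

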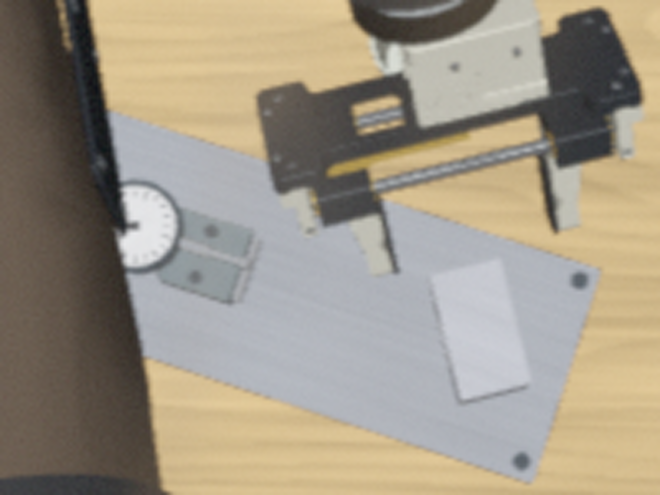

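The housing stands on a plain side with its slot facing away from the robot (left at (410,355)). In the top view its upper face has corners near (432,276), (500,260), (529,384) and (462,403).

```bash
python3 - <<'E'
from h import *
h=[np.array(p)/3.3+[200,150] for p in[(432,276),(500,260),(529,384),(462,403)]]
W=[onz("top",p,.11) for p in h]
t,a,r=fit2([(.04,.0225),(.04,-.0225),(-.04,-.0225),(-.04,.0225)],W);print(t,np.degrees(a),r)
E
python3 -m crank '[{"turn":[0,-0.019,0],"slide":[0.001,0,0],"fingers":1},{"turn":[0,-0.038,0],"slide":[0.002,0.001,0.01],"fingers":1},{"turn":[0,-0.057,0],"slide":[0.003,0.002,0.03],"fingers":1},{"turn":[0,-0.076,0],"slide":[0.005,0.002,0.06],"fingers":1},{"turn":[0,-0.095,0],"slide":[0.006,0.002,0.09],"fingers":1}]'
python3 plan.py .5322 -.0495 .17 -164.67
```

```text
[ 0.5316786  -0.04971024] 14.837863823932423 [1.05026259 0.55254297 1.60211022 1.18273976]
t: 20.62
eef_pos: [0.5396, -0.0468, 0.1848]
ee_rot: [3.14, -0.139, -2.873]
force: [-0.3, 0.3, -0.3]
width: 0.0875
slide [ 0.0115 -0.0012  0.0315] turn [ 0.0002 -0.0222  0.0002] rows>= 1.1
now 20.6167 [ 0.5396 -0.0468  0.1848] [ 179.91   -7.98 -164.59] F [-0.25  0.31 -0.27] w 0.0875 q [ 0.27  0.26 -0.24 -0.   -1.21 -1.57]
```

```bash

python3 -m crank '[{"turn":[0,-0.018,0],"slide":[0.008,-0.001,0.02],"fingers":1},{"turn":[0,-0.0222,0],"slide":[0.012,-0.001,0.03],"fingers":1},{"turn":[0,-0.0222,0],"slide":[0.012,-0.001,0.03],"fingers":1}]'
python3 plan.py .532 -.0494 .082 -164.9
```

```text
t: 20.87
eef_pos: [0.5282, -0.0503, 0.1707]
ee_rot: [3.139, -0.006, -2.874]
force: [-0.5, -0.0, 0.2]
width: 0.0875
slide [-0.0088 -0.0008  0.1773] turn [ 0.0004 -0.0009  0.0006] rows>= 2.1
now 20.8667 [ 0.5282 -0.0503  0.1707] [ 179.84   -0.33 -164.67] F [-0.46 -0.01  0.18] w 0.0875 q [ 0.27  0.17 -0.38 -0.   -1.03 -1.57]
```

```bash

python3 -m crank '[{"turn":[0,0,0],"slide":[-0.004,0,0.06],"fingers":1},{"turn":[0,0,0],"slide":[-0.006,-0.001,0.12],"fingers":1},{"turn":[0,0,0],"slide":[-0.006,-0.001,0.16],"fingers":1},{"turn":[0,0,0],"slide":[-0.006,-0.001,0.177],"fingers":1},{"turn":[0,0,0],"slide":[-0.006,-0.001,0.177],"fingers":1}]'
python3 plan.py .532 -.0494 .082 -164.9
```

```text
t: 21.28
eef_pos: [0.533, -0.0493, 0.0796]
ee_rot: [3.14, -0.013, -2.873]
force: [-0.8, 0.3, 0.1]
width: 0.0875
slide [ 0.0021  0.0003 -0.0048] turn [ 0.0003 -0.002   0.0008] rows>= 0.1
now 21.2833 [ 0.533  -0.0493  0.0796] [ 179.89   -0.73 -164.61] F [-0.81  0.26  0.11] w 0.0875 q [ 0.27  0.28 -0.47 -0.   -0.83 -1.57]
```

```bash

python3 -m crank '[{"turn":[0,0,0],"slide":[0.001,0,-0.003],"fingers":1},{"turn":[0,0,0],"slide":[0.001,0,-0.003],"fingers":1},{"turn":[0,0,0],"slide":[0.001,0,-0.003],"fingers":1}]'
python3 plan.py .532 -.0494 .082 -164.9
```

```text
t: 21.53
eef_pos: [0.5345, -0.0489, 0.0846]
ee_rot: [3.14, -0.005, -2.873]
force: [-0.3, -0.0, -0.7]
width: 0.0871
slide [0.0051 0.0004 0.0053] turn [ 0.0003 -0.0008  0.0009] rows>= 0.1
now 21.5333 [ 0.5345 -0.0489  0.0846] [ 179.9    -0.3  -164.59] F [-0.27 -0.03 -0.74] w 0.0871 q [ 0.27  0.28 -0.47 -0.   -0.83 -1.57]
```

```bash

python3 -m crank '[{"turn":[0,-0.0008,0.0005],"slide":[0.005,0,0.005],"fingers":0.3},{"turn":[0,-0.0008,0.0005],"slide":[0.005,0,0.005],"fingers":0.3},{"turn":[0,-0.0008,0.0005],"slide":[0.005,0,0.005],"fingers":0.3},{"turn":[0,-0.0008,0.0005],"slide":[0.005,0,0.005],"fingers":-1},{"turn":[0,-0.0008,0.0005],"slide":[0.005,0,0.005],"fingers":-1}]' 50
python3 -m crank '[{"turn":[0,0,0],"slide":[0,0,0],"fingers":-1},{"turn":[0,0,0],"slide":[0,0,0],"fingers":-1},{"turn":[0,0,0],"slide":[0,0,0],"fingers":-1},{"turn":[0,0,0],"slide":[0,0,0],"fingers":-1}]' 50
python3 plan.py .532 -.0494 .082 -164.9
```

```text
t: 21.95
eef_pos: [0.531, -0.0498, 0.0809]
ee_rot: [3.14, -0.002, -2.876]
force: [-0.3, -0.3, -0.1]
width: 0.0597
t: 22.28
eef_pos: [0.5309, -0.0497, 0.0807]
ee_rot: [3.14, -0.003, -2.876]
force: [0.6, 0.2, 1.1]
width: 0.0446
slide [-0.0022  0.0001 -0.0026] turn [ 0.0003 -0.0004  0.0003] rows>= 0.0
now 22.2833 [ 0.5309 -0.0497  0.0807] [ 1.7989e+02 -1.5000e-01 -1.6479e+02] F [0.56 0.17 1.07] w 0.0446 q [ 0.27  0.27 -0.48 -0.   -0.81 -1.58]
```

```bash

python3 -m crank '[{"turn":[0,0,0],"slide":[0,0,-0.03],"fingers":-1},{"turn":[0,0,-0.01],"slide":[0,0,-0.05],"fingers":-1},{"turn":[0,0,-0.028],"slide":[-0.01,0,-0.05],"fingers":-1},{"turn":[0,0,-0.046],"slide":[-0.02,0,-0.05],"fingers":-1},{"turn":[0,0,-0.064],"slide":[-0.02,0,-0.05],"fingers":-1}]'
python3 plan.py .5472 0.0188 .100 -106.8
python3 - <<'E'
from h import *
import cv2
for n,(x0,y0,x1,y1) in(("side",(200,130,440,300)),):cv2.imwrite(f"pics/{n}13.png",cv2.resize(grab_frame(n)[y0:y1,x0:x1,::-1],None,fx=3.3,fy=3.3,interpolation=cv2.INTER_CUBIC))
E
```

```text
t: 22.7
eef_pos: [0.5408, -0.047, 0.1051]
ee_rot: [3.138, -0.002, -2.469]
force: [0.7, -0.0, -4.2]
width: 0.045
slide [-0.0921  0.0949  0.0104] turn [ 0.0006 -0.0002 -0.0962] rows>= 4.8
now 22.7 [ 0.5408 -0.047   0.1051] [ 1.7981e+02 -1.2000e-01 -1.4144e+02] F [ 0.66 -0.03 -4.2 ] w 0.045 q [ 0.27  0.26 -0.44 -0.   -0.88 -1.17]
```

View pics/side13.png

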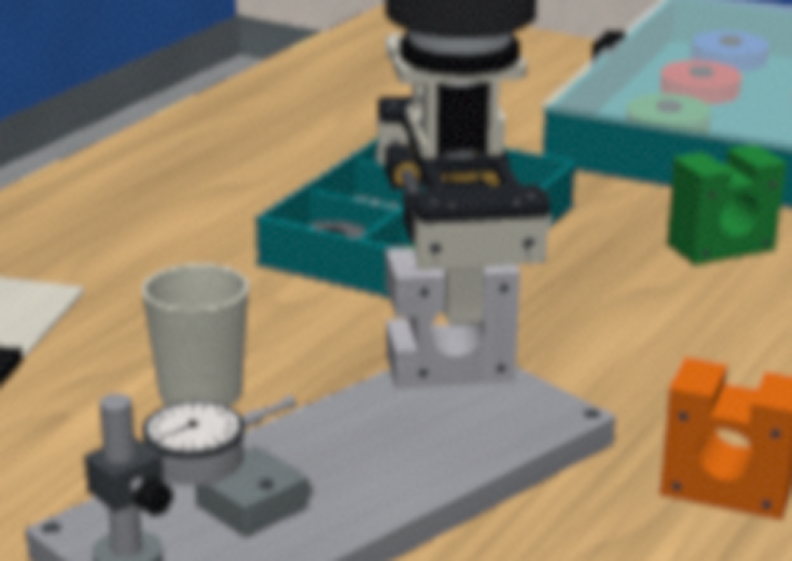

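Held level, slotted side at (400,330) swinging toward the nose. Continuing the yaw and the approach.

```bash

python3 -m crank '[{"turn":[0,0,-0.019],"slide":[-0.01,0.01,0],"fingers":-1},{"turn":[0,0,-0.038],"slide":[-0.03,0.03,0],"fingers":-1},{"turn":[0,0,-0.057],"slide":[-0.05,0.05,0],"fingers":-1},{"turn":[0,0,-0.076],"slide":[-0.07,0.07,0],"fingers":-1},{"turn":[0,0,-0.095],"slide":[-0.092,0.095,0],"fingers":-1}]'
python3 -m crank '[{"turn":[0,0,0],"slide":[0,0,0.01],"fingers":-1},{"turn":[0,0,0],"slide":[0,0,0.015],"fingers":-1},{"turn":[0,0,0],"slide":[0,0,0.015],"fingers":-1}]'
python3 plan.py .5472 0.0188 .0807 -106.8
```

```text
t: 23.17
eef_pos: [0.5465, 0.0187, 0.1049]
ee_rot: [3.137, -0.001, -1.875]
force: [0.9, -0.8, -3.7]
width: 0.0447
t: 23.42
eef_pos: [0.5461, 0.0182, 0.0969]
ee_rot: [3.136, -0.001, -1.88]
force: [-0.7, 0.4, -4.8]
width: 0.0444
slide [-0.0019 -0.002   0.0324] turn [ 0.0009 -0.0002 -0.0026] rows>= 0.4
now 23.4167 [0.5461 0.0182 0.0969] [ 1.7968e+02 -7.0000e-02 -1.0774e+02] F [-0.68  0.4  -4.84] w 0.0444 q [ 0.39  0.27 -0.44 -0.   -0.87 -0.7 ]
```

```bash

python3 -m crank '[{"turn":[0.0005,0,-0.0026],"slide":[0,-0.001,0.01],"fingers":-1},{"turn":[0.0005,0,-0.0026],"slide":[0,-0.001,0.02],"fingers":-1},{"turn":[0.0005,0,-0.0026],"slide":[0,-0.001,0.026],"fingers":-1},{"turn":[0.0005,0,-0.0026],"slide":[0,-0.001,0.028],"fingers":-1},{"turn":[0.0005,0,-0.0026],"slide":[0,-0.001,0.028],"fingers":-1}]'
python3 plan.py .5472 0.0188 .0807 -106.8
python3 -m crank '[{"turn":[0,0,0],"slide":[0,0,0.001],"fingers":-1},{"turn":[0,0,0],"slide":[0,0,0.002],"fingers":-1},{"turn":[0,0,0],"slide":[0,0,0.003],"fingers":-1},{"turn":[0,0,0],"slide":[0,0,0.003],"fingers":-1}]'
python3 plan.py .5472 0.0188 .0807 -106.8
```

```text
t: 23.83
eef_pos: [0.5474, 0.0181, 0.0837]
ee_rot: [3.141, -0.0, -1.862]
force: [-0.1, 0.6, -4.6]
width: 0.0447
slide [-0.0013  0.0008  0.006 ] turn [ 0.0001 -0.0001  0.0004] rows>= 0.1
now 23.8333 [0.5474 0.0181 0.0837] [ 1.7995e+02 -2.0000e-02 -1.0666e+02] F [-0.08  0.6  -4.6 ] w 0.0447 q [ 0.39  0.29 -0.45 -0.   -0.83 -0.68]
t: 24.17
eef_pos: [0.5478, 0.0185, 0.0827]
ee_rot: [3.142, 0.0, -1.861]
force: [1.0, -0.9, -4.7]
width: 0.0447
slide [-0.0003  0.0013  0.0041] turn [0.     0.0001 0.0005] rows>= 0.1
now 24.1667 [0.5478 0.0185 0.0827] [ 1.8000e+02  2.0000e-02 -1.0661e+02] F [ 0.95 -0.92 -4.71] w 0.0447 q [ 0.39  0.29 -0.45 -0.   -0.83 -0.68]
```

```bash

python3 -m crank '[{"turn":[0,0,0.0005],"slide":[0,0.001,0.001],"fingers":-1},{"turn":[0,0,0.0005],"slide":[0,0.001,0.002],"fingers":-1},{"turn":[0,0,0.0005],"slide":[0,0.001,0.003],"fingers":-1},{"turn":[0,0,0.0005],"slide":[0,0.001,0.004],"fingers":-1},{"turn":[0,0,0.0005],"slide":[0,0.001,0.004],"fingers":-1}]'
python3 plan.py .5606 0.0628 .0807 -106.8
```

```text
t: 24.58
eef_pos: [0.5473, 0.0186, 0.0808]
ee_rot: [3.142, 0.0, -1.864]
force: [-1.7, -0.3, -3.0]
width: 0.0447
slide [-0.0922  0.0001  0.0001] turn [0. 0. 0.] rows>= 1.1
now 24.5833 [0.5473 0.0186 0.0808] [ 1.8000e+02  2.0000e-02 -1.0679e+02] F [-1.7  -0.32 -3.02] w 0.0447 q [ 0.39  0.29 -0.46 -0.   -0.82 -0.68]
```

```bash

python3 -m crank '[{"turn":[0,0,0],"slide":[-0.02,0,0],"fingers":-1},{"turn":[0,0,0],"slide":[-0.04,0,0],"fingers":-1},{"turn":[0,0,0],"slide":[-0.055,0,0],"fingers":-1},{"turn":[0,0,0],"slide":[-0.065,0,0],"fingers":-1},{"turn":[0,0,0],"slide":[-0.07,0,0],"fingers":-1}]'
python3 -m crank '[{"turn":[0,0,0],"slide":[-0.003,0,0],"fingers":-1},{"turn":[0,0,0],"slide":[-0.006,0,0],"fingers":-1},{"turn":[0,0,0],"slide":[-0.009,0,0],"fingers":-1},{"turn":[0,0,0],"slide":[-0.011,0,0],"fingers":-1},{"turn":[0,0,0],"slide":[-0.013,0,0],"fingers":-1}]'
python3 plan.py .5606 0.0628 .0807 -106.8
```

```text
t: 25.0
eef_pos: [0.5578, 0.0531, 0.0807]
ee_rot: [-3.142, 0.0, -1.863]
force: [-0.7, -0.6, -2.5]
width: 0.0448
t: 25.42
eef_pos: [0.5591, 0.0581, 0.0807]
ee_rot: [3.141, -0.0, -1.864]
force: [-0.3, -2.6, -3.7]
width: 0.0448
slide [-0.0099 -0.0002 -0.    ] turn [ 0.0001 -0.     -0.    ] rows>= 0.1
now 25.4167 [0.5591 0.0581 0.0807] [ 179.98   -0.   -106.8 ] F [-0.25 -2.56 -3.71] w 0.0448 q [ 0.45  0.31 -0.42 -0.   -0.83 -0.74]
```

```bash

python3 -m crank '[{"turn":[0,0,0],"slide":[-0.001,0,0],"fingers":-1},{"turn":[0,0,0],"slide":[-0.002,0,0],"fingers":-1},{"turn":[0,0,0],"slide":[-0.003,0,0],"fingers":-1},{"turn":[0,0,0],"slide":[-0.004,0,0],"fingers":-1},{"turn":[0,0,0],"slide":[-0.005,0,0],"fingers":-1}]'
python3 -m crank '[{"turn":[0,0,0],"slide":[-0.001,0,0],"fingers":-1},{"turn":[0,0,0],"slide":[-0.002,0,0],"fingers":-1},{"turn":[0,0,0],"slide":[-0.003,0,0],"fingers":-1},{"turn":[0,0,0],"slide":[-0.003,0,0],"fingers":-1}]'
python3 -m crank '[{"turn":[0,0,0],"slide":[-0.001,0,0],"fingers":-1},{"turn":[0,0,0],"slide":[-0.002,0,0],"fingers":-1},{"turn":[0,0,0],"slide":[-0.002,0,0],"fingers":-1}]'

```

```text
t: 25.83
eef_pos: [0.5599, 0.0606, 0.0807]
ee_rot: [3.141, 0.0, -1.864]
force: [0.3, -2.6, -3.4]
width: 0.0449
t: 26.17
eef_pos: [0.5601, 0.0614, 0.0807]
ee_rot: [3.141, -0.001, -1.864]
force: [-1.4, -5.9, -1.7]
width: 0.045
t: 26.42
eef_pos: [0.5601, 0.0616, 0.0808]
ee_rot: [3.141, -0.002, -1.864]
force: [-0.4, -10.0, 0.3]
width: 0.0447
```

```bash

python3 -m crank '[{"turn":[0,0,0],"slide":[0.0005,0,0.0005],"fingers":-1},{"turn":[0,0,0],"slide":[0.001,0,0.001],"fingers":-1},{"turn":[0,0,0],"slide":[0.001,0,0.001],"fingers":-1}]'
python3 - <<'E'
from h import *
import cv2
print(get_state()["moment"],get_state()["eef_pos"])
for n,(x0,y0,x1,y1) in(("side",(220,190,340,310)),):cv2.imwrite(f"pics/{n}14.png",cv2.resize(grab_frame(n)[y0:y1,x0:x1,::-1],None,fx=5,fy=5,interpolation=cv2.INTER_CUBIC))
E
```

```text
t: 26.67
eef_pos: [0.5601, 0.0614, 0.0807]
ee_rot: [3.141, -0.001, -1.864]
force: [-2.7, -7.1, 2.8]
width: 0.0449
[-2.87790936  0.96637672 -0.08110805] [0.56009977 0.06144352 0.08067339]
```

View pics/side14.png

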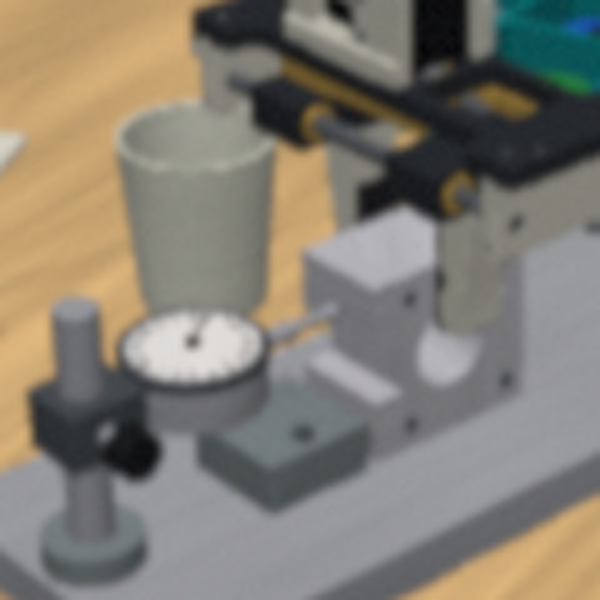

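The needle stands at (208,322), nearly the phase-1 reading, with the plunger above the slot and the nose below it. Releasing and checking.

```bash

python3 -m crank '[{"turn":[0,0,0],"slide":[0,0,0],"fingers":0},{"turn":[0,0,0],"slide":[0,0,0],"fingers":0.2},{"turn":[0,0,0],"slide":[0,0,0],"fingers":0.5},{"turn":[0,0,0],"slide":[0,0,0],"fingers":1},{"turn":[0,0,0],"slide":[0,0,0],"fingers":1}]' 20
python3 -m crank '[{"turn":[0,0,0],"slide":[0,0,-0.04],"fingers":1},{"turn":[0,0,0],"slide":[0,0,-0.1],"fingers":1},{"turn":[0,0,0],"slide":[0.06,0,-0.15],"fingers":1},{"turn":[0,0,0],"slide":[0.14,0,-0.16],"fingers":1},{"turn":[0,0,0],"slide":[0.22,0,-0.16],"fingers":1}]'
python3 - <<'E'
from h import *
import cv2
for n,(x0,y0,x1,y1) in(("side",(220,190,340,310)),("top",(190,150,390,300))):cv2.imwrite(f"pics/{n}15.png",cv2.resize(grab_frame(n)[y0:y1,x0:x1,::-1],None,fx=4,fy=4,interpolation=cv2.INTER_CUBIC))
E
```

```text
t: 27.13
eef_pos: [0.5611, 0.0632, 0.0805]
ee_rot: [-3.141, 0.001, -1.864]
force: [-0.5, -0.0, 0.2]
width: 0.0659
t: 27.55
eef_pos: [0.5303, -0.0426, 0.1628]
ee_rot: [-3.137, 0.003, -1.861]
force: [-0.0, -0.0, -0.0]
width: 0.0874
```

View pics/side15.png

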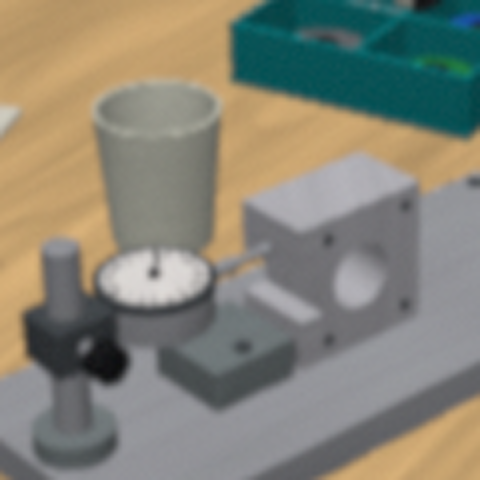

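View pics/top15.png

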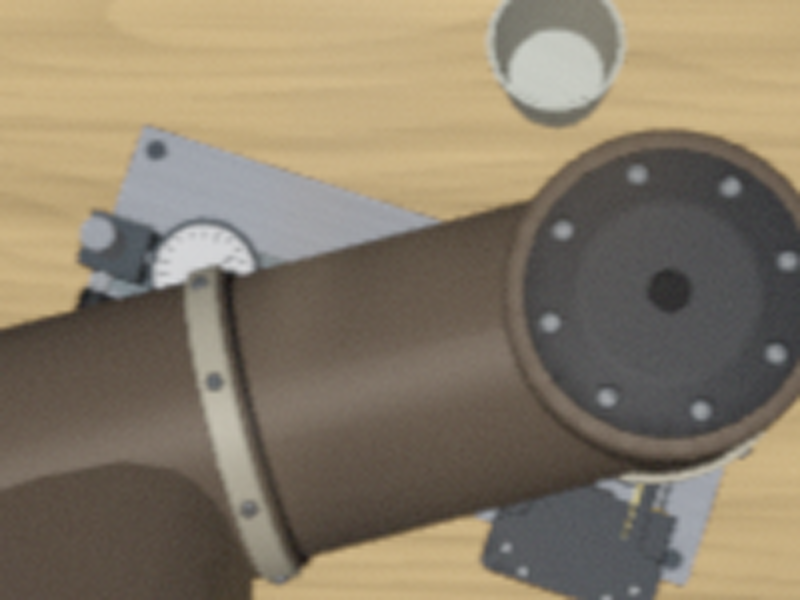

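After release the needle is straight up at (155,258), so the plunger has come out about 1 mm. The housing probably settled from a slight tilt or backed off. I'll nudge it home from behind, low down, with shut fingers.

```bash

python3 -m crank '[{"turn":[0,0,0],"slide":[0,0,0],"fingers":-1},{"turn":[0,0,0],"slide":[0,0,0],"fingers":-1},{"turn":[0,0,0],"slide":[0,0,0],"fingers":-1}]' 20
python3 plan.py .5375 -.0135 .12 -106.8 -5 163.2
python3 - <<'E'
from h import *
import cv2
for n,(x0,y0,x1,y1) in(("side",(220,150,380,310)),):cv2.imwrite(f"pics/{n}16.png",cv2.resize(grab_frame(n)[y0:y1,x0:x1,::-1],None,fx=3.75,fy=3.75,interpolation=cv2.INTER_CUBIC))
E
```

```text
t: 27.9
eef_pos: [0.5293, -0.0419, 0.1601]
ee_rot: [-3.142, 0.0, -1.863]
force: [-0.2, 0.8, -0.3]
width: 0.0731
slide [-0.0591  0.0006  0.0801] turn [ 0.     -0.0138  0.0002] rows>= 1.2
now 27.9 [ 0.5293 -0.0419  0.1601] [-1.8000e+02  2.0000e-02 -1.0675e+02] F [-0.21  0.77 -0.34] w 0.0731 q [ 0.29  0.18 -0.4  -0.   -0.99 -0.58]
```

View pics/side16.png

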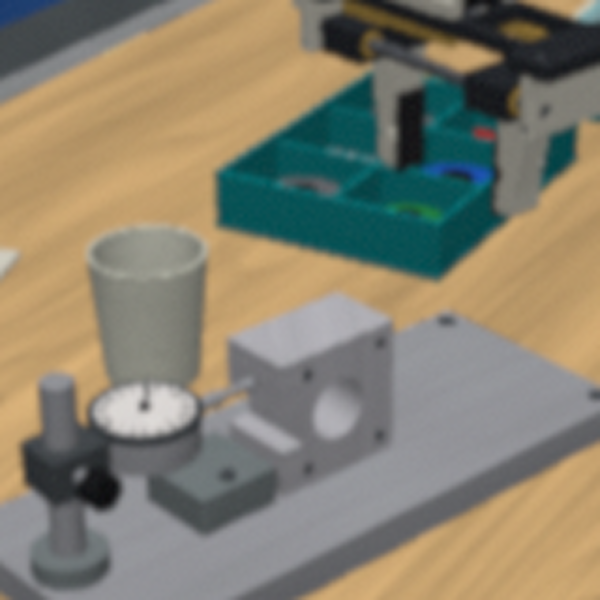

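The housing stands upright and the needle is steady at (147,390), straight up, so it isn't drifting. Approaching from behind.

```bash

python3 -m crank '[{"turn":[0,-0.0138,0],"slide":[-0.03,0,0.02],"fingers":-1},{"turn":[0,-0.0138,0],"slide":[-0.059,0,0.05],"fingers":-1},{"turn":[0,-0.0138,0],"slide":[-0.059,0,0.08],"fingers":-1},{"turn":[0,-0.0138,0],"slide":[-0.059,0,0.08],"fingers":-1},{"turn":[0,-0.0138,0],"slide":[-0.059,0,0.08],"fingers":-1}]'
python3 -m crank '[{"turn":[0,0,0],"slide":[0,0,0],"fingers":-1},{"turn":[0,0,0],"slide":[0,0,0],"fingers":-1},{"turn":[0,0,0],"slide":[0,0,0],"fingers":-1}]'
python3 plan.py .5375 -.0135 .056 -106.8 -5 163.2
```

```text
t: 28.37
eef_pos: [0.537, -0.0139, 0.1194]
ee_rot: [3.14, 0.085, -1.863]
force: [1.0, 0.2, 1.0]
width: 0.0358
t: 28.62
eef_pos: [0.5378, -0.0143, 0.121]
ee_rot: [-3.141, 0.087, -1.863]
force: [-0.2, 0.4, 0.2]
width: 0.0155
slide [0.01   0.0011 0.1296] turn [-0.0002  0.      0.0001] rows>= 1.6
now 28.6167 [ 0.5378 -0.0143  0.121 ] [-179.94    5.01 -106.77] F [-0.22  0.45  0.22] w 0.0155 q [ 0.28  0.22 -0.41 -0.09 -0.89 -0.52]
```

```bash

python3 -m crank '[{"turn":[0,0,0],"slide":[0.005,0.001,0.05],"fingers":-1},{"turn":[0,0,0],"slide":[0.01,0.001,0.09],"fingers":-1},{"turn":[0,0,0],"slide":[0.01,0.001,0.12],"fingers":-1},{"turn":[0,0,0],"slide":[0.01,0.001,0.129],"fingers":-1},{"turn":[0,0,0],"slide":[0.01,0.001,0.129],"fingers":-1}]'
python3 plan.py .5449 .0107 .056 -106.8 -5 163.2
python3 - <<'E'
from h import *
import cv2
for n,(x0,y0,x1,y1) in(("side",(220,150,380,310)),):cv2.imwrite(f"pics/{n}17.png",cv2.resize(grab_frame(n)[y0:y1,x0:x1,::-1],None,fx=3.75,fy=3.75,interpolation=cv2.INTER_CUBIC))
E
```

```text
t: 29.03
eef_pos: [0.5365, -0.0139, 0.0548]
ee_rot: [3.14, 0.086, -1.864]
force: [0.1, -0.5, 1.1]
width: 0.0002
slide [-0.0519 -0.0019  0.0021] turn [ 0.0003 -0.0002 -0.    ] rows>= 0.6
now 29.0333 [ 0.5365 -0.0139  0.0548] [ 179.9     4.93 -106.8 ] F [ 0.07 -0.5   1.13] w 0.0002 q [ 0.28  0.3  -0.48 -0.11 -0.75 -0.5 ]
```

View pics/side17.png

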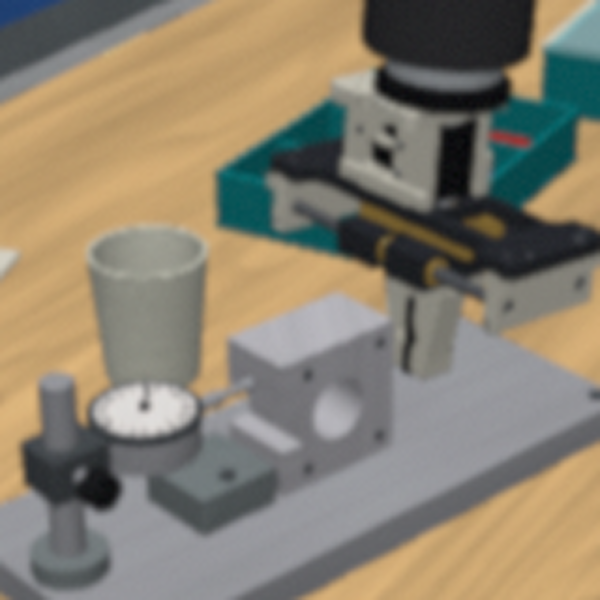

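The shut fingers are at (430,365) behind the rear face, about 25 mm clear. Closing in.

```bash

python3 -m crank '[{"turn":[0,0,0],"slide":[-0.012,0,0.001],"fingers":-1},{"turn":[0,0,0],"slide":[-0.024,0,0.002],"fingers":-1},{"turn":[0,0,0],"slide":[-0.036,0,0.003],"fingers":-1},{"turn":[0,0,0],"slide":[-0.044,0,0.0035],"fingers":-1},{"turn":[0,0,0],"slide":[-0.046,0,0.004],"fingers":-1}]'
python3 -m crank '[{"turn":[0,0,0],"slide":[-0.002,0,0],"fingers":-1},{"turn":[0,0,0],"slide":[-0.004,0,0],"fingers":-1},{"turn":[0,0,0],"slide":[-0.006,0,0],"fingers":-1},{"turn":[0,0,0],"slide":[-0.008,0,0],"fingers":-1}]'

```

```text
t: 29.5
eef_pos: [0.5443, 0.0094, 0.0561]
ee_rot: [-3.141, 0.088, -1.863]
force: [-0.6, 0.6, -0.2]
width: 0.0006
t: 29.83
eef_pos: [0.5448, 0.0122, 0.0558]
ee_rot: [3.141, 0.087, -1.864]
force: [0.4, -0.3, 0.7]
width: 0.0006
```

```bash

python3 -m crank '[{"turn":[0,0,0],"slide":[-0.001,0,0],"fingers":-1},{"turn":[0,0,0],"slide":[-0.002,0,0],"fingers":-1},{"turn":[0,0,0],"slide":[-0.003,0,0],"fingers":-1},{"turn":[0,0,0],"slide":[-0.003,0,0],"fingers":-1}]'
python3 plan.py .5463 .0154 .056 -106.8 -5 163.2

```

```text
t: 30.17
eef_pos: [0.5452, 0.0136, 0.0559]
ee_rot: [3.141, 0.087, -1.864]
force: [1.2, 0.1, -0.9]
width: 0.0004
slide [-0.004  -0.001   0.0002] turn [ 0.     -0.0001  0.    ] rows>= 0.0
now 30.1667 [0.5452 0.0136 0.0559] [ 179.99    4.98 -106.8 ] F [ 1.24  0.08 -0.88] w 0.0004 q [ 0.33  0.31 -0.47 -0.1  -0.75 -0.55]
```

```bash

python3 -m crank '[{"turn":[0,0,0],"slide":[-0.001,0,0],"fingers":-1},{"turn":[0,0,0],"slide":[-0.002,0,0],"fingers":-1},{"turn":[0,0,0],"slide":[-0.003,0,0],"fingers":-1},{"turn":[0,0,0],"slide":[-0.003,0,0],"fingers":-1}]'
python3 -m crank '[{"turn":[0,0,0],"slide":[-0.001,0,0],"fingers":-1},{"turn":[0,0,0],"slide":[-0.002,0,0],"fingers":-1},{"turn":[0,0,0],"slide":[-0.002,0,0],"fingers":-1}]'
python3 -m crank '[{"turn":[0,0,0],"slide":[-0.001,0,0],"fingers":-1},{"turn":[0,0,0],"slide":[-0.002,0,0],"fingers":-1},{"turn":[0,0,0],"slide":[-0.002,0,0],"fingers":-1}]'

```

```text
t: 30.5
eef_pos: [0.5455, 0.0147, 0.0561]
ee_rot: [3.141, 0.086, -1.864]
force: [-0.3, -3.0, 0.8]
width: 0.0003
t: 30.75
eef_pos: [0.5453, 0.0149, 0.0561]
ee_rot: [3.141, 0.085, -1.864]
force: [-1.0, -7.3, 0.5]
width: 0.0004
t: 31.0
eef_pos: [0.5452, 0.0151, 0.0561]
ee_rot: [3.14, 0.084, -1.864]
force: [-1.0, -12.1, 1.1]
width: 0.0005
```

```bash

python3 - <<'E'
from h import *
import cv2
for n,(x0,y0,x1,y1) in(("side",(220,190,340,310)),):cv2.imwrite(f"pics/{n}18.png",cv2.resize(grab_frame(n)[y0:y1,x0:x1,::-1],None,fx=5,fy=5,interpolation=cv2.INTER_CUBIC))
E
```

```text
(no output)
```

View pics/side18.png

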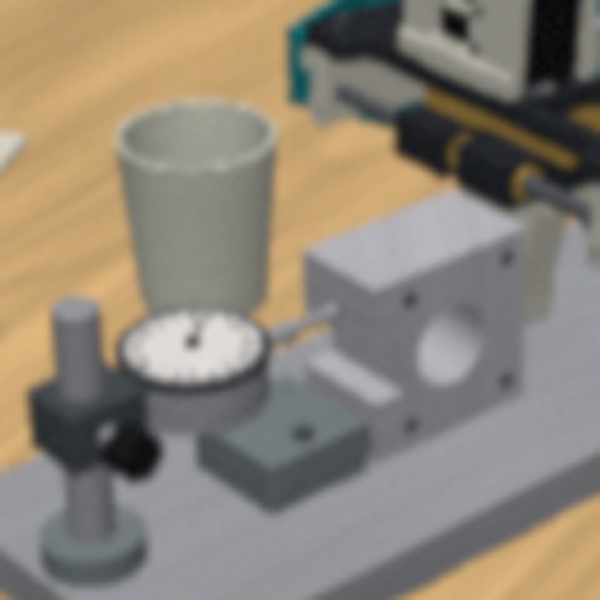

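The needle is now at (202,322). Correcting for perspective, that is about 146° from free, or roughly 4 mm at an assumed 10 mm/rev, so it is home. Backing off slowly.

```bash

python3 -m crank '[{"turn":[0,0,0],"slide":[0.001,0,0],"fingers":-1},{"turn":[0,0,0],"slide":[0.002,0,0],"fingers":-1},{"turn":[0,0,0],"slide":[0.003,0,0],"fingers":-1},{"turn":[0,0,0],"slide":[0.005,0,0],"fingers":-1},{"turn":[0,0,0],"slide":[0.01,0,0],"fingers":-1}]'
python3 -m crank '[{"turn":[0,0,0],"slide":[0.03,0,0],"fingers":-1},{"turn":[0,0,0],"slide":[0.07,0,0],"fingers":-1},{"turn":[0,0,0],"slide":[0.08,0,-0.06],"fingers":-1},{"turn":[0,0,0],"slide":[0.08,0,-0.14],"fingers":-1},{"turn":[0,0,0],"slide":[0.08,0,-0.22],"fingers":-1}]'
python3 - <<'E'
from h import *
import cv2
for n,(x0,y0,x1,y1) in(("side",(220,190,340,310)),):cv2.imwrite(f"pics/{n}19.png",cv2.resize(grab_frame(n)[y0:y1,x0:x1,::-1],None,fx=5,fy=5,interpolation=cv2.INTER_CUBIC))
E
```

```text
t: 31.47
eef_pos: [0.5452, 0.0126, 0.0559]
ee_rot: [-3.141, 0.088, -1.864]
force: [-0.9, -1.0, 0.3]
width: 0.0006
t: 31.88
eef_pos: [0.5297, -0.0356, 0.1625]
ee_rot: [3.139, 0.086, -1.865]
force: [1.6, 0.8, -0.5]
width: 0.0001
```

View pics/side19.png

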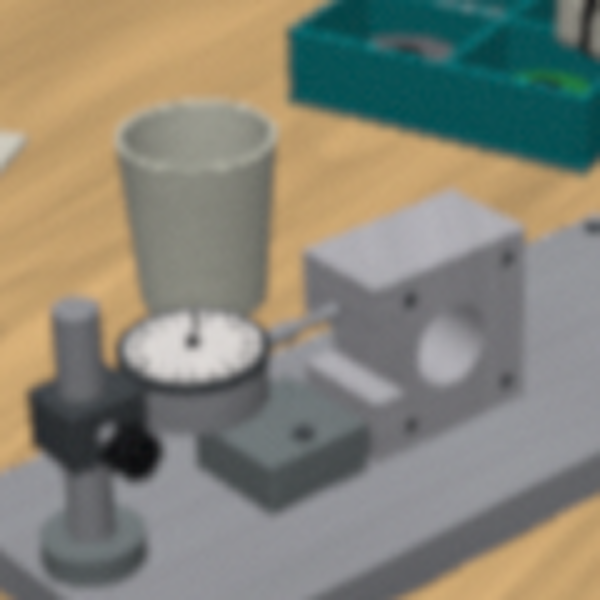

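The needle is at (196,320), about 137° or 3.8 mm, and stable. Moving the arm clear to check squareness from the top camera.

```bash

python3 -m crank '[{"turn":[0,0,0],"slide":[0.08,0,-0.05],"fingers":-1},{"turn":[0,0,0],"slide":[0.16,0.04,-0.05],"fingers":-1},{"turn":[0,0,0],"slide":[0.24,0.08,-0.05],"fingers":-1},{"turn":[0,0,0],"slide":[0.32,0.12,-0.05],"fingers":-1},{"turn":[0,0,0],"slide":[0.4,0.16,-0.05],"fingers":-1}]'
python3 -m crank '[{"turn":[0,0,0],"slide":[0.08,0.04,0],"fingers":-1},{"turn":[0,0,0],"slide":[0.16,0.08,0],"fingers":-1},{"turn":[0,0,0],"slide":[0.24,0.12,0],"fingers":-1},{"turn":[0,0,0],"slide":[0.32,0.16,0],"fingers":-1},{"turn":[0,0,0],"slide":[0.4,0.2,0],"fingers":-1}]'
python3 - <<'E'
from h import *
import cv2
t=grab_frame("top")[:,:,::-1];cv2.imwrite("pics/top20f.png",t)
cv2.imwrite(f"pics/top20.png",cv2.resize(t[170:310,195:395],None,fx=4,fy=4,interpolation=cv2.INTER_CUBIC))
cv2.imwrite("pics/side20.png",grab_frame("side")[:,:,::-1])
E
```

```text
t: 32.35
eef_pos: [0.4061, -0.1935, 0.171]
ee_rot: [-3.14, 0.088, -1.863]
force: [0.2, -0.9, 0.7]
width: 0.0004
t: 32.77
eef_pos: [0.2633, -0.3447, 0.1549]
ee_rot: [-3.14, 0.087, -1.863]
force: [1.3, -0.9, 0.1]
width: 0.0006
```

View pics/top20.png

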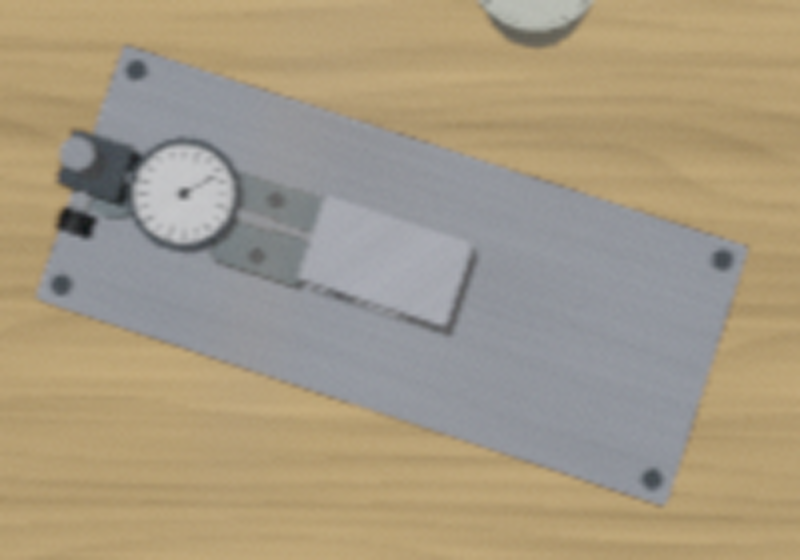

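View pics/side20.png

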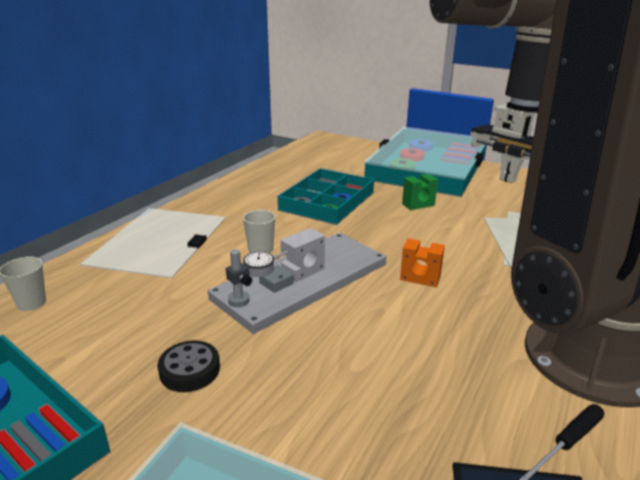

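Top crop: the housing edge runs from (325,195) to (472,243), 18.1° against 17.8° for the base edge, centred on the nose. The needle has turned about 139°. Side view: the cup, wheel, trays and the green and orange blocks are where they started, and the robot is clear. Handing in.

```bash
python3 -c "
from station import *
print(job_done(), get_state()['t'])"
```

```text
the job is handed in; nothing more can be done
the job is handed in; nothing more can be done
```

I checked the housing on both sides as asked and handed the job in at about 33 s; the interface reported no verdict.

- **Plain side:** I stood the housing slot up on the base and slid a plain side against the nose. It stayed there from about 8.5 to 10.3 s, at about 13 N, with the dial needle clearly deflected.
- **Turn:** I took it back to the free end of the base, regripped it at a tilt and turned it a quarter turn about its bore. I then set it down and regripped it from above.
- **Slotted side:** I slid the slotted side home and let go. After release the needle dropped back a little, so I nudged the housing home from behind with shut fingers (about 12 N). I then moved the arm clear.

**Last checks:**
- The housing stands free, centred on the nose bar to within 1–2 mm. Its edge is within about 0.3° of the base's edge as measured in the picture.
- The needle had turned about 139° from free, or roughly 3.9 mm of plunger travel. That assumes 10 mm per needle turn, which I was not told.
- In the side view before hand-in, the cup, wheel, trays and the green and orange blocks looked unmoved.

**Doubts:**
- Under push the needle read slightly more than after release: about 4.4 mm in the first check and 4.05 mm in the last nudge, on the same assumption. I put this down to a fraction of a degree of tilt while pressed.
- After the nudge was released it settled back to about 3.8–3.9 mm.

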